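# Close a thickness gauge on a ceramic disc and lock its reading

## Task

A ceramic disc lies on the anvil of the small grey bench thickness gauge. Turn the thimble on top of the gauge clockwise until the spindle bears lightly on the disc, then, without disturbing that setting, turn the separate lock ring below the thimble clockwise until it is firmly hand-tight, so that the reading cannot creep. Force neither of them, do not shift the disc, leave the other things on the bench where they are and let go of the gauge.

Things in the scene. Friction and masses are not known exactly. Their poses are not given: they have to be found in the camera images.
- thimble: Knurled metal thimble on top of the gauge, the topmost part: 28 mm diameter, 35 mm tall, upright axis; origin at its middle, 150 mm above the worktop. It turns without rising. Clockwise seen from above drives the spindle down, 6 mm per rad. It drags with 0.06 N m either way (also at rest) and stays where it is left; when the spindle meets the disc (after 0.5 to 2.3 rad, to be felt) some 0.05 N m per 0.1 rad come on top.
- quill: Fixed steel guide bush, 19 mm diameter, under the gauge's arm, with the 12 mm steel spindle sliding in it. Origin on the axis at the arm's underside, 80 mm above the worktop. The spindle's 16 mm flat face starts 3 to 14 mm above the disc. Each newton on the disc asks 0.006 N m more at the thimble. Right is 4 to 25 N (about 0.1 N m in all); over 35 N chips the disc. Let go, the thimble gives back what exceeds 10 N.
- lock_ring: Knurled steel ring, 46 mm diameter, 16 mm tall, on the same axis, its top 6 mm below the thimble; origin at its middle, 118 mm above the worktop. Turns on its own, at one height, with 0.08 N m of drag either way. Clockwise from above tightens: 0.5 to 2.1 rad free (to be felt), then some 0.04 N m per 0.1 rad come on top. Tight is 0.15 to 0.25 N m in all; over 0.4 N m is too much.
- clamp: Dark slotted plug, 15 mm diameter, fixed in the left side of the arm, 92 mm above the worktop; origin at its middle. Behind it, out of sight, the lock ring drives a clamp shoe against the spindle; each newton of clamping asks 0.006 N m more at the ring; let go, it keeps up to 13 N. Not handled. The arm's top is 104 mm above the worktop, below the lock ring.
- disc: White ceramic disc, 32 mm diameter, 8 mm thick, loose on the 40 mm anvil (40 mm above the worktop) under the spindle. Origin at the centre of its underside. It must stay there.
- petri_dish: Glass dish, 81 mm diameter, 15 mm high, with three spare discs, on the worktop to the robot's right; a bystander. Origin at the centre of its underside.
- log_book: Dark blue hardback log book, 210 x 150 x 20 mm, on the worktop to the robot's left with a pen on it; a bystander. Origin at the centre of its underside.
- dropper_bottle: White dropper bottle with a blue cap, 31 mm diameter, 94 mm tall, behind and right of the gauge; a bystander. Origin at the centre of its underside.
Not all that is in view belongs to the job. Of the things like the part that bears thimble, leave any that is turquoise; of the rest the larger one is meant.

How it is judged:
On the way, in this order (a step that is already met when the one before it is completed fails the run):
1. the spindle bears lightly on the disc, at 4 to 25 N (contact force between quill and disc between 4 and 25 N), for 0.2 s.
2. the lock ring is tight: the clamp grips the spindle with more than 8 N (contact force between quill and clamp above 8 N), for 0.2 s.
At the end, for the whole second after the job is handed in: The spindle in its quill bears on the disc with 4 to 25 N, the lock ring holds the clamp on the spindle with 8 to 60 N, the disc lies within 6 mm of the spindle's axis, and the gauge has been let go (all of step 1 and contact force between quill and clamp between 8 and 60 N and horizontal distance between disc and quill below 0.006 m); the robot touches nothing.
It fails at once if the disc is pressed with more than 35 N (contact force between quill and disc above 35 N).
It fails at once if the lock ring is overtightened: the clamp presses the spindle with more than 60 N (contact force between quill and clamp above 60 N).
It fails at once if a bystander is pushed more than 20 mm (distance of any of petri_dish, log_book, dropper_bottle from where it was at the start of the episode above 0.02 m).
It also fails if it takes over 67 s, if anything falls off the work surface, if the arm or the gripper's body presses on something with over 40 N, if the wrist force passes 120 N, or if a joint passes its speed limit or range.

## Robot

A 6-joint arm with a two-finger parallel gripper is mounted at the origin on a cart in front of the work surface, level with it; the furniture and walls round the work are solid. World frame = base frame: x ahead of the robot, y to its left, z up, the work surface at z = 0. Lengths are in m, angles in rad, forces in N, time in s.
With the tool pointing down it reaches from about 0.325 to 0.85 m from the base axis. Payload 4.4 kg.
Tool frame: the origin (TCP) lies between the finger pads; the fingertips stand 22 mm ahead of it and the grasp point (between the pads) lies 3 mm ahead of it; z points along the fingers, x is the direction in which the jaws open and shut, and the axes are right-handed (so a half turn about z gives the same grasp; the last joint's range is limited). The gripper opens to 94 mm and grips with 3 to 60 N. Pads are 16 mm wide; open, the fingers measure 119 mm over their backs; the gripper's body (75 mm by 177 mm) begins 78 mm behind the grasp point.
Start: joints at [-1.329, 0.207, 1.542, -0, 1.393, -0.15], TCP at [0.22, -0.531, 0.227] pointing down, gripper open.
Joint ranges: [-2.73, 2.73], [-0.86, 2.22], [0.23, 2.46], [-1.11, 4.25], [0.08, 2.63], [-2.82, 2.82]. Speed limits (rad/s): [2.79, 2.79, 3.14, 3.14, 3.14, 3.14].

## Interface

Orientations are given as a unit quaternion [x, y, z, w].
In Python, from station import arm gives the robot as it stands.
- The arm moves only by the tool send_rows, never from a script. Its argument "moves" is a list of rows, each an object of numbers: "dx", "dy", "dz": the shift along the tool's x, y, z in units of 25 mm (1.0 is 25 mm); "roll": the turn about the tool's z in units of 6 degrees (1.0 is 6 degrees); "gripper": the finger opening in mm, from 0 to 94. A call has exactly 8 rows; each row is the pose to reach, as a shift and turn from the pose commanded when the call began, along the tool's axes at that moment; what a row does not reach only later rows make up. A row lasts 1/12 s, in which the tool goes at most 41.7 mm and 7.16 degrees, less where a joint would pass 70% of its speed; a pose out of reach is approached as far as the arm can. A call with a gripper value outside its range is refused whole. The fingers move at their own pace and stop on an object; "force" is the grip in N (left out, the last holds). Time passes only in rows, so rows that repeat a pose let the fingers close, or fill a call up. It gives the time, the measured TCP pose, the force and the opening at its end, in the units of the state.
- arm.sense(): the state, without advancing time (a new reading comes with each control period).
- arm.get_image(name): name is "side" or "top" or "wrist"; returns a dict with "frame" (420x560x3 uint8, red, green, blue), "range_z" (420x560 float32, m along the optical axis (not along the pixel's ray), 0 where there is no reading), "camera_matrix" (3x3 intrinsics, pixels), "origin" and "orientation" of the camera in the world; the wrist camera has in their place "hand_eye" (4x4, takes a point from camera to tool coordinates, whose origin is the TCP and whose axes are the tool frame's). Camera axes: x right, y down, z forward; pixel columns grow to the right and rows downward; lengths in m; the calibration is good to about 2 mm. The wrist camera is an equidistant fisheye: a pixel r from the principal point sees the ray r / f radians off the axis. A picture is of the moment at which its call begins: read the wrist's pose just before it.
- arm.sign_off(): hands the job in, once; it reports no verdict.
The state is a dict: "clock": time; "joint_pos": joint angles; "joint_velocities": joint speeds; "joint_torque": joint torques, N m; "tool_pos": TCP position; "tcp_rot": TCP orientation; "force": force on the tool from outside, world axes, zero at the start; "torque": the same for the moment, N m; "gripper_width": finger opening in m.
Only numpy, scipy, OpenCV 4.12 (cv2) and the standard library are available. Lean on these libraries where they do the work, as an engineer would, in place of code of your own. Each camera call takes 0.05 s, during which the arm holds its last target.

## Working session

There is one attempt and no reset: what is moved stays moved. The work goes in short steps, Python scripts to look and compute and a tool call to move; the robot and the scene stay as the last step left them, time stands still between calls to the robot, and variables do not carry over. Pictures are saved under pics/ and viewed, and the job is handed in when it is done.

Besides the shell and the picture viewer there is one more tool, called after "Emit:" by a JSON object that holds its "api" and its "payload", one argument or row to a line. send_rows: Moves the arm, as the interface text tells. Its arguments: {"type":"object","properties":{"moves":{"type":"array"},"force":{"type":"number"}},"required":["moves"]}

```bash
ls; mkdir -p pics; cat > h.py <<'E'
from station import arm
import numpy as np, cv2
from scipy.spatial.transform import Rotation as R
def snap(n,f):
    d=arm.get_image(n); cv2.imwrite('pics/'+f+'.png',cv2.cvtColor(d['frame'],cv2.COLOR_RGB2BGR)); np.savez('pics/'+f+'.npz',**{k:d[k] for k in d}); return d
def world(d):
    K=np.array(d['camera_matrix']); z=d['range_z']; v,u=np.mgrid[:z.shape[0],:z.shape[1]]
    p=np.stack([(u-K[0,2])/K[0,0]*z,(v-K[1,2])/K[1,1]*z,z],-1)
    o=np.array(d['orientation']); r=R.from_quat(o).as_matrix() if o.size==4 else o
    return p@r.T+np.array(d['origin'])
E
python3 - <<'E'
from h import *
print(arm.sense())
for n in('top','side'):
    d=snap(n,n+'0'); print(d['camera_matrix'],d['origin'],d['orientation'])
E
```

```text
pics
{'clock': 0.0, 'joint_pos': array([-1.32851064e+00,  2.07419588e-01,  1.54291484e+00,  2.43931791e-05,
        1.39346865e+00, -1.50511661e-01]), 'joint_velocities': array([ 1.14411048e-04,  1.24766657e-03, -1.76479893e-05, -2.66950518e-03,
       -1.09023148e-03, -1.04566668e-04]), 'joint_torque': array([-1.88502148e-03, -3.70881200e+01, -2.81418854e+01,  6.97003515e-02,
        3.62602109e-02, -1.74923580e-04]), 'tool_pos': array([ 0.21990779, -0.53049315,  0.22630952]), 'tcp_rot': array([ 8.31495199e-01, -5.55530839e-01, -8.08439168e-04, -7.53699546e-04]), 'force': array([ 0.63533443, -0.06340467, -0.18491951]), 'torque': array([ 0.01799812, -0.03054332,  0.02234436]), 'gripper_width': 0.09416022137354806}
[[478.98781825   0.         284.77473683]
 [  0.         478.98781825 204.14833762]
 [  0.           0.           1.        ]] [0.40377899 0.01795567 1.41195456] [-0.6957234   0.71584899 -0.04409553  0.0398091 ]
[[535.98341456   0.         283.72931479]
 [  0.         535.98341456 216.01214621]
 [  0.           0.           1.        ]] [ 0.6041293  -1.17055365  0.98734214] [ 0.89014952  0.026746   -0.00469488 -0.45485871]
```

View pics/top0.png

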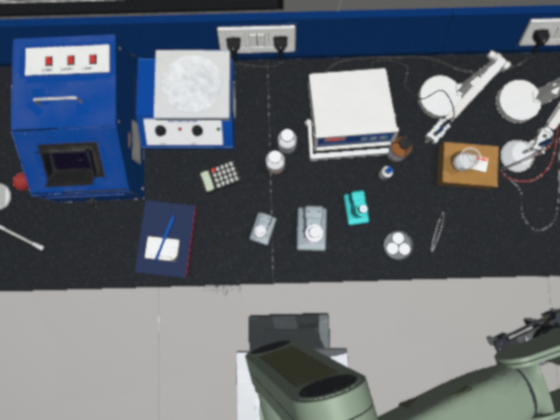

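View pics/side0.png

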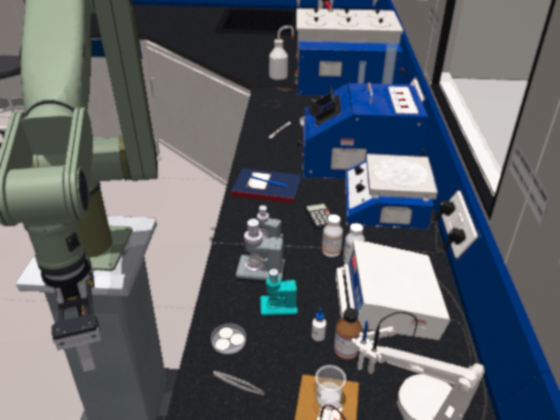

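Three gauges look alike. In the top view they are a small grey one (262,228), a larger grey one (312,230) and a turquoise one (357,208); in the side view they are at (264,218), (254,240) and (275,290). The turquoise one is excluded, so the larger grey one at top (312,230) is meant. I'll crop and measure it.

```bash
python3 - <<'E'
from h import *
t=dict(np.load('pics/top0.npz')); s=dict(np.load('pics/side0.npz'))
P=world(t);Q=world(s)
a=cv2.imread('pics/top0.png')[185:270,235:385]; b=cv2.imread('pics/side0.png')[195:320,205:315]
a=cv2.resize(a,None,fx=5,fy=5,interpolation=3); b=cv2.resize(b,None,fx=4.5,fy=4.5,interpolation=3)
cv2.imwrite('pics/ca.png',a);cv2.imwrite('pics/cb.png',b)
for nm,(u0,u1,v0,v1) in dict(small=(245,280,205,250),big=(290,335,200,255),turq=(340,375,185,230)).items():
    p=P[v0:v1,u0:u1].reshape(-1,3); zt=p[:,2].max()
    m=p[p[:,2]>zt-.012]; print(nm,zt,len(m),m.mean(0),(m.min(0)+m.max(0))/2,np.ptp(m,axis=0))
    q=p[p[:,2]>.012]; print('  ext',q.min(0),q.max(0))
q=Q[215:280,235:290].reshape(-1,3); q=q[(q[:,2]>.135)&(q[:,2]<.19)]
print('side',len(q),q.min(0),q.max(0),np.median(q,0))
# table plane
print(P[260:270,280:340].reshape(-1,3).mean(0))
print(P[208:222:1,312,:].round(3),P[222:256:3,312,:].round(3))
E
```

```text
small 1.4119545554290795 4 [0.40377899 0.01795567 1.41195456] [0.40377899 0.01795567 1.41195456] [0. 0. 0.]
  ext [0.40377899 0.01795567 0.01200042] [0.54344956 0.11118937 1.41195456]
big 1.4119545554290795 12 [0.40377899 0.01795567 1.41195456] [0.40377899 0.01795567 1.41195456] [0. 0. 0.]
  ext [ 0.40377899 -0.11058143  0.01202836] [0.55755855 0.01795567 1.41195456]
turq 1.4119545554290795 5 [0.40377899 0.01795567 1.41195456] [0.40377899 0.01795567 1.41195456] [0. 0. 0.]
  ext [ 0.40377899 -0.23532802  0.012041  ] [0.59541276 0.01795567 1.41195456]
side 156 [ 0.46556716 -0.08728531  0.13527332] [ 0.49401853 -0.05527857  0.17011951] [ 0.48150586 -0.07844641  0.15834632]
[ 0.39239422 -0.05940843  0.00890937]
[[ 0.547 -0.067  0.103]
 [ 0.544 -0.066  0.106]
 [ 0.541 -0.067  0.104]
 [ 0.538 -0.066  0.106]
 [ 0.535 -0.066  0.108]
 [ 0.533 -0.066  0.104]
 [ 0.53  -0.066  0.112]
 [ 0.528 -0.066  0.102]
 [ 0.524 -0.065  0.111]
 [ 0.522 -0.066  0.104]
 [ 0.519 -0.066  0.107]
 [ 0.517 -0.066  0.103]
 [ 0.514 -0.065  0.106]
 [ 0.511 -0.065  0.104]] [[ 0.508 -0.065  0.106]
 [ 0.498 -0.064  0.126]
 [ 0.488 -0.061  0.164]
 [ 0.48  -0.061  0.166]
 [ 0.472 -0.06   0.166]
 [ 0.465 -0.06   0.161]
 [ 0.458 -0.062  0.127]
 [ 0.454 -0.068  0.026]
 [ 0.446 -0.069  0.013]
 [ 0.437 -0.068  0.016]
 [ 0.428 -0.069  0.001]
 [ 0.42  -0.069  0.   ]]
```

View pics/ca.png

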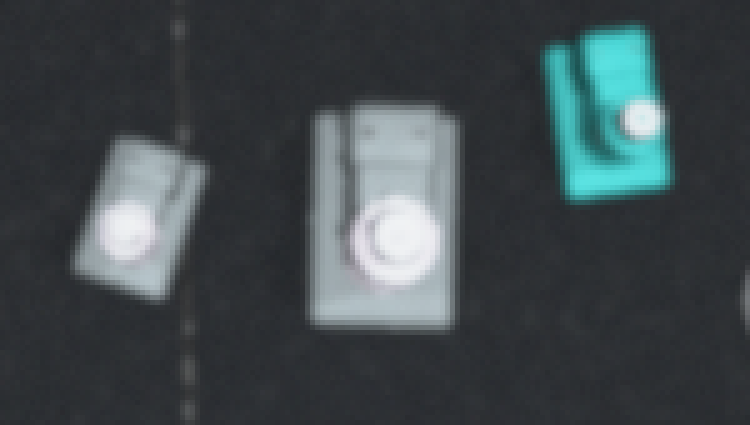

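View pics/cb.png

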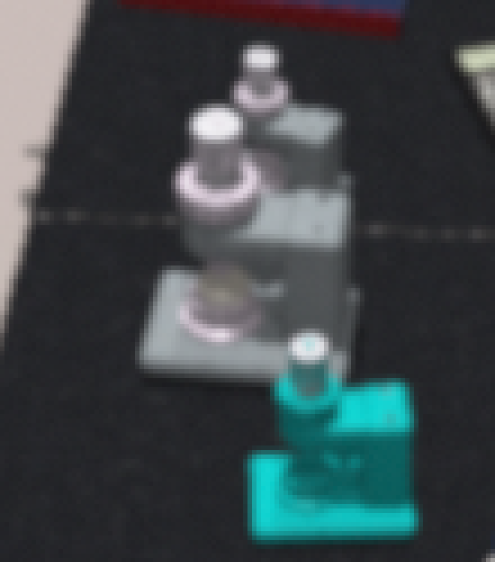

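The crops confirm it: the middle grey gauge is the largest, with its thimble at top (315,232) and its arm pointing back (+x). Next I'll locate the axis precisely.

```bash
python3 - <<'E'
from h import *
t=dict(np.load('pics/top0.npz')); s=dict(np.load('pics/side0.npz'))
P=world(t).reshape(-1,3);Q=world(s).reshape(-1,3)
def sel(p,a,b): return p[(abs(p[:,0]-.48)<.04)&(abs(p[:,1]+.066)<.04)&(p[:,2]>a)&(p[:,2]<b)]
for nm,p in(('top',P),('side',Q)):
    for a,b in((.155,.18),(.113,.135)):
        m=sel(p,a,b); print(nm,a,len(m),np.median(m,0),(np.percentile(m,3,axis=0)+np.percentile(m,97,axis=0))/2,np.ptp(m,axis=0))
# pixel-based: bright top of thimble in top/side image
def ray(d,u,v,z):
    K=d['camera_matrix']; r=R.from_quat(d['orientation']).as_matrix()@np.array([(u-K[0,2])/K[0,0],(v-K[1,2])/K[1,1],1])
    return d['origin']+r*(z-d['origin'][2])/r[2]
print(ray(t,235+398/5-.4,185+238/5-.4,.1675), ray(t,235+395/5-.4,185+241/5-.4,.126))
print(ray(s,205+218/4.5-.4,195+124/4.5-.4,.1675))
E
```

```text
top 0.155 95 [ 0.47703303 -0.06563701  0.16640166] [ 0.4772391  -0.06661344  0.16590882] [0.02662478 0.02618413 0.01550891]
top 0.113 141 [ 0.47208824 -0.06219553  0.12528893] [ 0.47697454 -0.06568596  0.1246862 ] [0.04353659 0.04624724 0.01530758]
side 0.155 89 [ 0.47988014 -0.07511663  0.16358097] [ 0.47988397 -0.07199108  0.16224197] [0.02843484 0.03200674 0.01464922]
side 0.113 166 [ 0.48119669 -0.0806122   0.12347556] [ 0.47987688 -0.07584027  0.12226491] [0.04628459 0.04205919 0.02165962]
[ 0.47655216 -0.06608075  0.1675    ] [ 0.47741455 -0.0672141   0.126     ]
[ 0.48128537 -0.07095469  0.1675    ]
```

```bash
cat >> h.py <<'E'
def to(x,y,z,s=None):
    s=s or arm.sense(); r=R.from_quat(s['tcp_rot']).as_matrix()
    return (r.T@(np.array([x,y,z])-s['tool_pos'])/.025).round(2)
def st():
    s=arm.sense(); r=R.from_quat(s['tcp_rot']).as_matrix()
    print('t%.2f'%s['clock'],'pos',s['tool_pos'].round(4),'x',r[:,0].round(3),'z',r[:,2].round(3),'j6 %.3f'%s['joint_pos'][5],'F',s['force'].round(2),'T',s['torque'].round(3),'w %.4f'%s['gripper_width'])
E
python3 - <<'E'
from h import *
st(); print(to(.478,-.067,.27))
E
```

```text
t0.10 pos [ 0.2199 -0.5305  0.2264] x [ 0.383 -0.924 -0.002] z [-0.     0.002 -1.   ] j6 -0.151 F [ 0.65  0.12 -0.29] T [-0.043 -0.004  0.013] w 0.0943
[-13.18 -16.63  -1.71]
```

Emit:
{"api": "send_rows", "payload": {
  "moves": [
    {"dx": -0.4, "dy": -0.5, "dz": -0.3, "roll": -1},
    {"dx": -1.2, "dy": -1.5, "dz": -0.7, "roll": -2},
    {"dx": -2.1, "dy": -2.6, "dz": -1.1, "roll": -3},
    {"dx": -3.0, "dy": -3.7, "dz": -1.4, "roll": -4},
    {"dx": -3.9, "dy": -4.9, "dz": -1.7, "roll": -5},
    {"dx": -4.8, "dy": -6.1, "dz": -1.7, "roll": -6},
    {"dx": -5.7, "dy": -7.3, "dz": -1.7, "roll": -7},
    {"dx": -6.6, "dy": -8.4, "dz": -1.7, "roll": -8}
  ]
}}

```text
$.moves[0]: bad value
```

```bash
python3 - <<'E'
from h import *
st(); print(to(.478,-.067,.27))
E
```

```text
t0.10 pos [ 0.2199 -0.5305  0.2264] x [ 0.383 -0.924 -0.002] z [-0.     0.002 -1.   ] j6 -0.151 F [ 0.65  0.12 -0.29] T [-0.043 -0.004  0.013] w 0.0943
[-13.18 -16.63  -1.71]
```

Emit:
{"api": "send_rows", "payload": {
  "moves": [
    {"dx": -0.4, "dy": -0.5, "dz": -0.3, "roll": -1, "gripper": 94},
    {"dx": -1.2, "dy": -1.5, "dz": -0.7, "roll": -2, "gripper": 94},
    {"dx": -2.1, "dy": -2.6, "dz": -1.1, "roll": -3, "gripper": 94},
    {"dx": -3.0, "dy": -3.7, "dz": -1.4, "roll": -4, "gripper": 94},
    {"dx": -3.9, "dy": -4.9, "dz": -1.7, "roll": -5, "gripper": 94},
    {"dx": -4.8, "dy": -6.1, "dz": -1.7, "roll": -6, "gripper": 94},
    {"dx": -5.7, "dy": -7.3, "dz": -1.7, "roll": -7, "gripper": 94},
    {"dx": -6.6, "dy": -8.4, "dz": -1.7, "roll": -8, "gripper": 94}
  ]
}}

```text
clock: 0.77
tool_pos: [0.3515, -0.2965, 0.2698]
tcp_rot: [0.986, -0.167, 0.0, -0.0]
force: [0.4, -0.2, -0.3]
gripper_width: 0.0938
```

```bash
python3 - <<'E'
from h import *
st(); print(to(.478,-.067,.27))
E
```

```text
t0.77 pos [ 0.3515 -0.2965  0.2698] x [ 0.944 -0.329  0.   ] z [ 0.  0. -1.] j6 -0.554 F [ 0.42 -0.2  -0.34] T [-0.063 -0.054  0.025] w 0.0938
[  1.76 -10.33  -0.  ]
```

Emit:
{"api": "send_rows", "payload": {
  "moves": [
    {"dx": 0.2, "dy": -1.2, "dz": 0, "roll": -1, "gripper": 94},
    {"dx": 0.4, "dy": -2.5, "dz": 0, "roll": -2, "gripper": 94},
    {"dx": 0.7, "dy": -3.8, "dz": 0, "roll": -3, "gripper": 94},
    {"dx": 0.9, "dy": -5.1, "dz": 0, "roll": -4, "gripper": 94},
    {"dx": 1.1, "dy": -6.4, "dz": 0, "roll": -5, "gripper": 94},
    {"dx": 1.3, "dy": -7.7, "dz": 0, "roll": -6, "gripper": 94},
    {"dx": 1.6, "dy": -9.1, "dz": 0, "roll": -7, "gripper": 94},
    {"dx": 1.75, "dy": -10.3, "dz": 0, "roll": -8, "gripper": 94}
  ]
}}

```text
clock: 1.43
tool_pos: [0.4787, -0.0682, 0.2696]
tcp_rot: [0.969, 0.249, -0.0, -0.0]
force: [0.5, 0.0, -0.2]
gripper_width: 0.0938
```

Emit:
{"api": "send_rows", "payload": {
  "moves": [
    {"dx": 0, "dy": 0, "dz": 0, "roll": -1, "gripper": 94},
    {"dx": 0, "dy": 0, "dz": 0, "roll": -2, "gripper": 94},
    {"dx": 0, "dy": 0, "dz": 0, "roll": -3, "gripper": 94},
    {"dx": 0, "dy": 0, "dz": 0, "roll": -4, "gripper": 94},
    {"dx": 0, "dy": 0, "dz": 0, "roll": -5, "gripper": 94},
    {"dx": 0, "dy": 0, "dz": 0, "roll": -6, "gripper": 94},
    {"dx": 0, "dy": 0, "dz": 0, "roll": -6, "gripper": 94},
    {"dx": 0, "dy": 0, "dz": 0, "roll": -6, "gripper": 94}
  ]
}}

```text
clock: 2.1
tool_pos: [0.4778, -0.0702, 0.2695]
tcp_rot: [0.846, 0.533, -0.0, -0.0]
force: [0.1, 0.3, 0.8]
gripper_width: 0.0941
```

```bash
python3 - <<'E'
from h import *
st(); d=snap('wrist','w1'); print(d['camera_matrix'],d['hand_eye'])
E
```

```text
t2.10 pos [ 0.4778 -0.0702  0.2695] x [ 0.433  0.901 -0.   ] z [-0.001  0.    -1.   ] j6 -1.448 F [0.13 0.28 0.77] T [ 0.072 -0.074  0.028] w 0.0941
[[325.1922621    0.         282.34726862]
 [  0.         325.1922621  208.16574155]
 [  0.           0.           1.        ]] [[ 9.99999810e-01 -6.10471060e-04 -8.13667976e-05  5.81432487e-04]
 [ 6.12037518e-04  9.70350641e-01  2.41700762e-01 -7.13283097e-02]
 [-6.85969964e-05 -2.41700766e-01  9.70350831e-01 -1.56029975e-01]
 [ 0.00000000e+00  0.00000000e+00  0.00000000e+00  1.00000000e+00]]
```

View pics/w1.png

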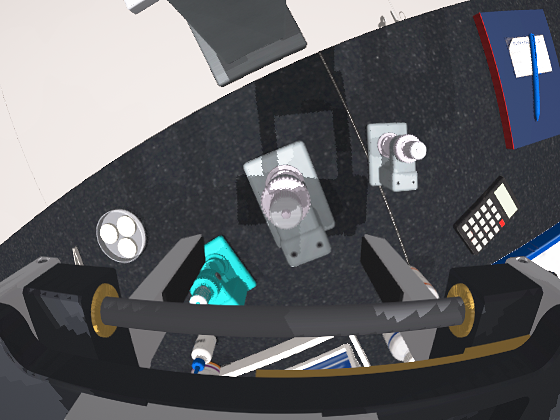

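The wrist view shows the grey gauge at (290,205), with its thimble top near (287,210) between the fingers. I'll measure from its depth.

```bash
cat >> h.py <<'E'
def wworld(d,pos,quat):
    K=d['camera_matrix']; z=d['range_z'].astype(float); v,u=np.mgrid[:z.shape[0],:z.shape[1]]
    a=(u-K[0,2])/K[0,0]; b=(v-K[1,2])/K[1,1]; th=np.hypot(a,b)+1e-9; k=np.tan(np.minimum(th,1.4))/th*z
    p=np.stack([a*k,b*k,z],-1); H=d['hand_eye']; p=p@H[:3,:3].T+H[:3,3]
    return p@R.from_quat(quat).as_matrix().T+pos
E
python3 - <<'E'
from h import *
s=arm.sense(); d=dict(np.load('pics/w1.npz')); P=wworld(d,s['tool_pos'],s['tcp_rot'])
print(P[208:214:2,275:300:4].round(4))
i=cv2.imread('pics/w1.png')[130:280,230:350]; cv2.imwrite('pics/c1.png',cv2.resize(i,None,fx=4,fy=4,interpolation=3))
q=P[130:280,230:350].reshape(-1,3)
for a,b in((.160,.172),(.12,.129)):
    m=q[(q[:,2]>a)&(q[:,2]<b)]; print(a,len(m),np.median(m,0),(np.percentile(m,2,axis=0)+np.percentile(m,98,axis=0))/2,np.ptp(m,axis=0))
    c,r=cv2.minEnclosingCircle(((m[:,:2]-[.478,-.067])*1000).astype(np.float32)); print(c,r)
E
```

```text
[[[ 0.4695 -0.0723  0.1653]
  [ 0.4707 -0.0692  0.1663]
  [ 0.472  -0.0662  0.1667]
  [ 0.4736 -0.0633  0.1657]
  [ 0.4753 -0.0604  0.1649]
  [ 0.4766 -0.0574  0.1652]
  [ 0.4777 -0.0543  0.1667]]

 [[ 0.471  -0.0731  0.1651]
  [ 0.4726 -0.0702  0.1643]
  [ 0.4738 -0.067   0.1656]
  [ 0.4749 -0.0639  0.1668]
  [ 0.4765 -0.061   0.1661]
  [ 0.4779 -0.058   0.1664]
  [ 0.4794 -0.0551  0.1659]]

 [[ 0.4723 -0.0736  0.1664]
  [ 0.4738 -0.0707  0.166 ]
  [ 0.475  -0.0676  0.167 ]
  [ 0.4765 -0.0647  0.1666]
  [ 0.4782 -0.0618  0.1656]
  [ 0.4794 -0.0588  0.1664]
  [ 0.4808 -0.0558  0.1667]]]
0.16 895 [ 0.47647178 -0.06587772  0.16576056] [ 0.47695883 -0.06614147  0.1648152 ] [0.02833025 0.02803781 0.00885091]
(-0.4203110337257385, 0.6996937394142151) 14.528215408325195
0.12 888 [ 0.46706103 -0.05924421  0.12486221] [ 0.47491875 -0.0661337   0.12415833] [0.04620116 0.04749001 0.00746781]
(-0.5930901169776917, 0.7736750841140747) 23.94510269165039
```

View pics/c1.png

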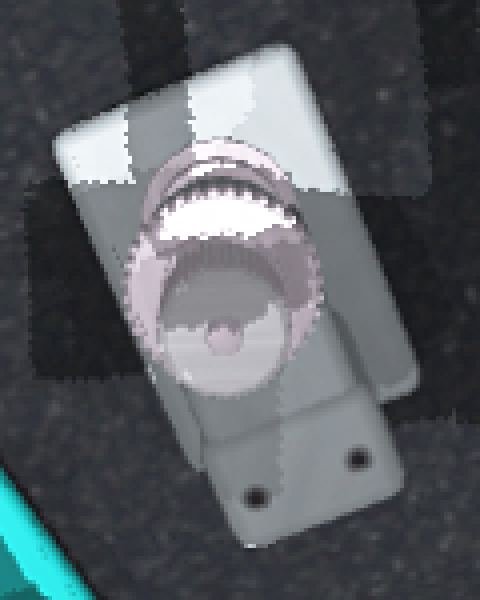

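The axis is at (0.4775, -0.0663), and the radii (14.5 and 24 mm) and heights match the description. I'll move over it and then descend.

```bash
python3 - <<'E'
from h import *
st(); print(to(.4775,-.0663,.20))
E
```

```text
t2.15 pos [ 0.4779 -0.0702  0.2696] x [ 0.433  0.902 -0.   ] z [-0.001  0.    -1.   ] j6 -1.449 F [ 0.64 -0.48 -0.01] T [ 0.05  -0.134 -0.001] w 0.0937
[ 0.13 -0.08  2.78]
```

Emit:
{"api": "send_rows", "payload": {
  "moves": [
    {"dx": 0.13, "dy": -0.08, "dz": 0.4, "roll": 0, "gripper": 60},
    {"dx": 0.13, "dy": -0.08, "dz": 0.9, "roll": 0, "gripper": 60},
    {"dx": 0.13, "dy": -0.08, "dz": 1.4, "roll": 0, "gripper": 60},
    {"dx": 0.13, "dy": -0.08, "dz": 1.9, "roll": 0, "gripper": 60},
    {"dx": 0.13, "dy": -0.08, "dz": 2.4, "roll": 0, "gripper": 60},
    {"dx": 0.13, "dy": -0.08, "dz": 2.78, "roll": 0, "gripper": 60},
    {"dx": 0.13, "dy": -0.08, "dz": 2.78, "roll": 0, "gripper": 60},
    {"dx": 0.13, "dy": -0.08, "dz": 2.78, "roll": 0, "gripper": 60}
  ]
}}

```text
clock: 2.82
tool_pos: [0.4772, -0.0662, 0.1996]
tcp_rot: [0.846, 0.533, -0.001, -0.001]
force: [0.1, 0.5, 0.1]
gripper_width: 0.0604
```

```bash
python3 - <<'E'
from h import *
st(); print(to(.4775,-.0663,.156))
s=arm.sense(); d=snap('wrist','w2'); P=wworld(d,s['tool_pos'],s['tcp_rot'])
m=P[120:380].reshape(-1,3); m=m[(m[:,2]>.16)&(m[:,2]<.172)&(np.hypot(m[:,0]-.4775,m[:,1]+.0663)<.02)]
c,r=cv2.minEnclosingCircle(((m[:,:2]-[.4775,-.0663])*1000).astype(np.float32)); print(c,r,len(m),(np.percentile(m,2,axis=0)+np.percentile(m,98,axis=0))/2)
E
```

```text
t2.82 pos [ 0.4772 -0.0662  0.1996] x [ 0.431  0.902 -0.   ] z [-0.002  0.001 -1.   ] j6 -1.443 F [0.12 0.53 0.07] T [-0.014 -0.115 -0.031] w 0.0604
[0.   0.02 1.75]
(-0.159940704703331, 0.20005911588668823) 14.608185768127441 1511 [ 0.47644884 -0.06575469  0.1643624 ]
```

View pics/w2.png

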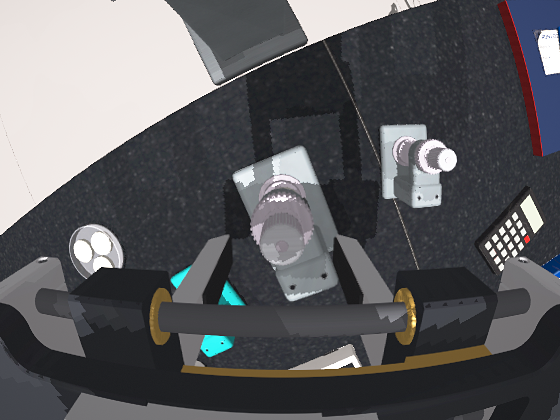

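Emit:
{"api": "send_rows", "payload": {
  "moves": [
    {"dx": 0.01, "dy": 0.01, "dz": 0.3, "roll": 0, "gripper": 60},
    {"dx": 0.01, "dy": 0.01, "dz": 0.6, "roll": 0, "gripper": 60},
    {"dx": 0.01, "dy": 0.01, "dz": 0.9, "roll": 0, "gripper": 60},
    {"dx": 0.01, "dy": 0.01, "dz": 1.2, "roll": 0, "gripper": 60},
    {"dx": 0.01, "dy": 0.01, "dz": 1.5, "roll": 0, "gripper": 60},
    {"dx": 0.01, "dy": 0.01, "dz": 1.75, "roll": 0, "gripper": 60},
    {"dx": 0.01, "dy": 0.01, "dz": 1.75, "roll": 0, "gripper": 60},
    {"dx": 0.01, "dy": 0.01, "dz": 1.75, "roll": 0, "gripper": 60}
  ]
}}

```text
clock: 3.53
tool_pos: [0.4776, -0.0662, 0.156]
tcp_rot: [0.846, 0.534, -0.0, -0.001]
force: [1.1, 0.4, -0.0]
gripper_width: 0.0604
```

```bash
cat >> h.py <<'E'
def avg(n=8):
    L=[]
    for _ in range(n):
        arm.get_image('top'); s=arm.sense(); L.append(np.r_[s['force'],s['torque'],s['joint_torque'][5]])
    L=np.array(L); print('avg F',L.mean(0)[:3].round(2),'T',L.mean(0)[3:6].round(4),'j6T %.4f'%L.mean(0)[6],'| sd Tz %.4f j6 %.4f'%(L[:,5].std(),L[:,6].std()))
E
python3 - <<'E'
from h import *
st(); avg(8)
E
```

```text
t3.53 pos [ 0.4776 -0.0662  0.156 ] x [ 0.43   0.903 -0.   ] z [-0.001  0.    -1.   ] j6 -1.443 F [ 1.07  0.37 -0.02] T [ 0.088 -0.091  0.035] w 0.0604
avg F [-0.04 -0.1   0.04] T [ 0.0219 -0.1326 -0.009 ] j6T 0.0001 | sd Tz 0.0342 j6 0.0000
```

The joint 6 torque reads nearly noise-free, so I'll use it for feel. Closing on the thimble now.

Emit:
{"api": "send_rows", "payload": {
  "moves": [
    {"dx": 0, "dy": 0, "dz": 0, "roll": 0, "gripper": 40},
    {"dx": 0, "dy": 0, "dz": 0, "roll": 0, "gripper": 32},
    {"dx": 0, "dy": 0, "dz": 0, "roll": 0, "gripper": 28},
    {"dx": 0, "dy": 0, "dz": 0, "roll": 0, "gripper": 20},
    {"dx": 0, "dy": 0, "dz": 0, "roll": 0, "gripper": 20},
    {"dx": 0, "dy": 0, "dz": 0, "roll": 0, "gripper": 20},
    {"dx": 0, "dy": 0, "dz": 0, "roll": 0, "gripper": 20},
    {"dx": 0, "dy": 0, "dz": 0, "roll": 0, "gripper": 20}
  ],
  "force": 20
}}

```text
clock: 4.6
tool_pos: [0.4777, -0.067, 0.1567]
tcp_rot: [0.846, 0.534, -0.001, 0.0]
force: [-2.1, -3.0, 1.5]
gripper_width: 0.0276
```

```bash
python3 - <<'E'
from h import *
st(); avg(4); st()
E
```

```text
t4.60 pos [ 0.4777 -0.067   0.1567] x [ 0.43   0.903 -0.002] z [-0.001 -0.001 -1.   ] j6 -1.443 F [-2.1  -3.04  1.53] T [-0.628  0.211  0.076] w 0.0276
avg F [-2.46 -4.53  0.31] T [-0.742   0.2882  0.0441] j6T 0.0423 | sd Tz 0.0104 j6 0.0002
t4.80 pos [ 0.4777 -0.067   0.1567] x [ 0.43   0.903 -0.002] z [-0.001 -0.001 -1.   ] j6 -1.443 F [-2.92 -5.65  0.16] T [-0.775  0.319  0.038] w 0.0273
```

Emit:
{"api": "send_rows", "payload": {
  "moves": [
    {"dx": -0.03, "dy": 0, "dz": 0, "roll": 0.4, "gripper": 20},
    {"dx": -0.03, "dy": 0, "dz": 0, "roll": 0.8, "gripper": 20},
    {"dx": -0.03, "dy": 0, "dz": 0, "roll": 1.2, "gripper": 20},
    {"dx": -0.03, "dy": 0, "dz": 0, "roll": 1.6, "gripper": 20},
    {"dx": -0.03, "dy": 0, "dz": 0, "roll": 2, "gripper": 20},
    {"dx": -0.03, "dy": 0, "dz": 0, "roll": 2.4, "gripper": 20},
    {"dx": -0.03, "dy": 0, "dz": 0, "roll": 2.7, "gripper": 20},
    {"dx": -0.03, "dy": 0, "dz": 0, "roll": 3, "gripper": 20}
  ]
}}

```text
clock: 5.47
tool_pos: [0.4778, -0.0668, 0.1567]
tcp_rot: [0.919, 0.394, 0.0, -0.0]
force: [-1.2, -2.0, -0.1]
gripper_width: 0.0274
```

```bash
python3 - <<'E'
from h import *
st(); avg(3); st()
E
```

```text
t5.47 pos [ 0.4778 -0.0668  0.1567] x [0.689 0.724 0.   ] z [ 0.  0. -1.] j6 -1.129 F [-1.21 -1.97 -0.07] T [-0.428  0.075  0.138] w 0.0274
avg F [-0.92 -2.16  0.  ] T [-0.4161  0.0688 -0.0486] j6T 0.0727 | sd Tz 0.0474 j6 0.0616
t5.62 pos [ 0.4778 -0.0668  0.1567] x [0.688 0.726 0.001] z [ 0.  0. -1.] j6 -1.131 F [-0.88 -2.13 -0.58] T [-0.368  0.041 -0.058] w 0.0276
```

```bash
cat >> h.py <<'E'
def ser(n=4):
    for i in range(n+1):
        if i: arm.get_image('top')
        s=arm.sense(); print('t%.2f j6 %.4f jT %.4f Tz %.3f F %s w %.4f'%(s['clock'],s['joint_pos'][5],s['joint_torque'][5],s['torque'][2],s['force'].round(1),s['gripper_width']))
E
python3 - <<'E'
from h import *
ser(2)
E
```

```text
t5.62 j6 -1.1313 jT -0.0142 Tz -0.058 F [-0.9 -2.1 -0.6] w 0.0276
t5.67 j6 -1.1313 jT -0.0505 Tz -0.038 F [-0.8 -1.6  0.3] w 0.0274
t5.72 j6 -1.1312 jT -0.0563 Tz -0.028 F [-0.8 -1.2 -0.8] w 0.0275
```

Emit:
{"api": "send_rows", "payload": {
  "moves": [
    {"dx": -0.01, "dy": -0.02, "dz": 0, "roll": 0.1, "gripper": 20},
    {"dx": -0.01, "dy": -0.02, "dz": 0, "roll": 0.2, "gripper": 20},
    {"dx": -0.01, "dy": -0.02, "dz": 0, "roll": 0.3, "gripper": 20},
    {"dx": -0.01, "dy": -0.02, "dz": 0, "roll": 0.4, "gripper": 20},
    {"dx": -0.01, "dy": -0.02, "dz": 0, "roll": 0.5, "gripper": 20},
    {"dx": -0.01, "dy": -0.02, "dz": 0, "roll": 0.6, "gripper": 20},
    {"dx": -0.01, "dy": -0.02, "dz": 0, "roll": 0.7, "gripper": 20},
    {"dx": -0.01, "dy": -0.02, "dz": 0, "roll": 0.8, "gripper": 20}
  ]
}}

```text
clock: 6.38
tool_pos: [0.4778, -0.0668, 0.1567]
tcp_rot: [0.935, 0.355, 0.001, 0.0]
force: [5.1, -1.6, -4.2]
gripper_width: 0.0273
```

```bash
python3 - <<'E'
from h import *
ser(3)
E
```

```text
t6.38 j6 -1.0460 jT -0.0389 Tz 0.089 F [ 5.1 -1.6 -4.2] w 0.0273
t6.43 j6 -1.0455 jT 0.0846 Tz 0.009 F [ 4.8 -0.8 -4.2] w 0.0271
t6.48 j6 -1.0462 jT 0.0759 Tz 0.047 F [ 4.5 -1.5 -5. ] w 0.0274
t6.53 j6 -1.0464 jT 0.0367 Tz 0.035 F [ 4.8 -2.  -5.4] w 0.0277
```

```bash
cat >> h.py <<'E'
def cen():
    s=arm.sense(); r=R.from_quat(s['tcp_rot']).as_matrix(); print('corr units', (r.T@s['force']/9/25).round(3),'pos',s['tool_pos'].round(4))
E
python3 -c "
from h import *
cen()"
```

```text
corr units [0.01  0.021 0.024] pos [ 0.4778 -0.0668  0.1567]
```

Emit:
{"api": "send_rows", "payload": {
  "moves": [
    {"dx": 0.01, "dy": 0.02, "dz": 0.02, "roll": 0.15, "gripper": 20},
    {"dx": 0.01, "dy": 0.02, "dz": 0.02, "roll": 0.3, "gripper": 20},
    {"dx": 0.01, "dy": 0.02, "dz": 0.02, "roll": 0.45, "gripper": 20},
    {"dx": 0.01, "dy": 0.02, "dz": 0.02, "roll": 0.6, "gripper": 20},
    {"dx": 0.01, "dy": 0.02, "dz": 0.02, "roll": 0.75, "gripper": 20},
    {"dx": 0.01, "dy": 0.02, "dz": 0.02, "roll": 0.9, "gripper": 20},
    {"dx": 0.01, "dy": 0.02, "dz": 0.02, "roll": 1.05, "gripper": 20},
    {"dx": 0.01, "dy": 0.02, "dz": 0.02, "roll": 1.2, "gripper": 20}
  ]
}}

```text
clock: 7.2
tool_pos: [0.4779, -0.0668, 0.1566]
tcp_rot: [0.955, 0.296, 0.0, -0.0]
force: [1.3, 2.0, 5.1]
gripper_width: 0.0273
```

```bash
python3 -c "
from h import *
ser(3);cen()"
```

```text
t7.20 j6 -0.9198 jT -0.0873 Tz -0.043 F [1.3 2.  5.1] w 0.0273
t7.25 j6 -0.9193 jT 0.0812 Tz 0.026 F [1.1 1.7 4.8] w 0.0274
t7.30 j6 -0.9207 jT 0.0901 Tz -0.011 F [1.2 2.8 4.2] w 0.0274
t7.35 j6 -0.9211 jT 0.0211 Tz -0.037 F [2.9 2.3 5.7] w 0.0276
corr units [ 0.016 -0.001 -0.025] pos [ 0.4779 -0.0668  0.1566]
```

Emit:
{"api": "send_rows", "payload": {
  "moves": [
    {"dx": 0, "dy": 0, "dz": -0.01, "roll": 0.1, "gripper": 20},
    {"dx": 0, "dy": 0, "dz": -0.01, "roll": 0.3, "gripper": 20},
    {"dx": 0, "dy": 0, "dz": -0.01, "roll": 0.5, "gripper": 20},
    {"dx": 0, "dy": 0, "dz": -0.01, "roll": 0.65, "gripper": 20},
    {"dx": 0, "dy": 0, "dz": -0.01, "roll": 0.7, "gripper": 20},
    {"dx": 0, "dy": 0, "dz": -0.01, "roll": 0.74, "gripper": 20},
    {"dx": 0, "dy": 0, "dz": -0.01, "roll": 0.77, "gripper": 20},
    {"dx": 0, "dy": 0, "dz": -0.01, "roll": 0.8, "gripper": 20}
  ]
}}

```text
clock: 8.02
tool_pos: [0.478, -0.0668, 0.1566]
tcp_rot: [0.967, 0.256, 0.0, -0.0]
force: [2.6, 4.5, 5.1]
gripper_width: 0.0275
```

```bash
python3 -c "
from h import *
ser(4);cen()"
```

```text
t8.02 j6 -0.8373 jT 0.0311 Tz 0.070 F [2.6 4.5 5.1] w 0.0275
t8.07 j6 -0.8372 jT 0.0674 Tz -0.041 F [2.4 4.4 5.3] w 0.0277
t8.12 j6 -0.8373 jT 0.0647 Tz 0.012 F [2.1 3.7 5.2] w 0.0272
t8.17 j6 -0.8373 jT 0.0529 Tz 0.054 F [2.3 3.8 5.5] w 0.0274
t8.22 j6 -0.8374 jT 0.0505 Tz 0.025 F [2.4 4.5 4.5] w 0.0273
corr units [ 0.019 -0.012 -0.02 ] pos [ 0.4779 -0.0668  0.1566]
```

Tapered turns settle at about 0.05–0.065 N m, which matches the drag. I'll keep turning in small tapered steps.

Emit:
{"api": "send_rows", "payload": {
  "moves": [
    {"dx": 0.02, "dy": -0.01, "dz": -0.02, "roll": 0.2, "gripper": 20},
    {"dx": 0.02, "dy": -0.01, "dz": -0.02, "roll": 0.45, "gripper": 20},
    {"dx": 0.02, "dy": -0.01, "dz": -0.02, "roll": 0.7, "gripper": 20},
    {"dx": 0.02, "dy": -0.01, "dz": -0.02, "roll": 0.85, "gripper": 20},
    {"dx": 0.02, "dy": -0.01, "dz": -0.02, "roll": 0.9, "gripper": 20},
    {"dx": 0.02, "dy": -0.01, "dz": -0.02, "roll": 0.94, "gripper": 20},
    {"dx": 0.02, "dy": -0.01, "dz": -0.02, "roll": 0.97, "gripper": 20},
    {"dx": 0.02, "dy": -0.01, "dz": -0.02, "roll": 1.0, "gripper": 20}
  ]
}}

```text
clock: 8.88
tool_pos: [0.478, -0.0667, 0.1567]
tcp_rot: [0.979, 0.205, -0.0, 0.0]
force: [4.0, 2.2, 0.5]
gripper_width: 0.0276
```

```bash
python3 -c "
from h import *
ser(3);cen()"
```

```text
t8.88 j6 -0.7316 jT 0.0313 Tz 0.066 F [4.  2.2 0.5] w 0.0276
t8.93 j6 -0.7314 jT 0.0642 Tz 0.070 F [ 4.4  1.9 -0.9] w 0.0277
t8.98 j6 -0.7317 jT 0.0662 Tz 0.054 F [ 4.2  1.9 -0.8] w 0.0274
t9.03 j6 -0.7317 jT 0.0526 Tz 0.077 F [ 4.2  1.9 -0.9] w 0.0275
corr units [ 0.021 -0.     0.004] pos [ 0.478  -0.0667  0.1567]
```

Emit:
{"api": "send_rows", "payload": {
  "moves": [
    {"dx": 0, "dy": 0, "dz": 0, "roll": 0.2, "gripper": 20},
    {"dx": 0, "dy": 0, "dz": 0, "roll": 0.45, "gripper": 20},
    {"dx": 0, "dy": 0, "dz": 0, "roll": 0.7, "gripper": 20},
    {"dx": 0, "dy": 0, "dz": 0, "roll": 0.85, "gripper": 20},
    {"dx": 0, "dy": 0, "dz": 0, "roll": 0.9, "gripper": 20},
    {"dx": 0, "dy": 0, "dz": 0, "roll": 0.94, "gripper": 20},
    {"dx": 0, "dy": 0, "dz": 0, "roll": 0.97, "gripper": 20},
    {"dx": 0, "dy": 0, "dz": 0, "roll": 1.0, "gripper": 20}
  ]
}}

```text
clock: 9.7
tool_pos: [0.4781, -0.0667, 0.1567]
tcp_rot: [0.988, 0.153, 0.0, 0.0]
force: [5.6, 0.9, -1.5]
gripper_width: 0.0274
```

```bash
python3 -c "
from h import *
ser(3);cen()"
```

```text
t9.70 j6 -0.6262 jT 0.0318 Tz 0.048 F [ 5.6  0.9 -1.5] w 0.0274
t9.75 j6 -0.6261 jT 0.0682 Tz 0.104 F [ 4.7  1.3 -2. ] w 0.0275
t9.80 j6 -0.6264 jT 0.0655 Tz 0.035 F [ 5.7  1.1 -2.7] w 0.0276
t9.85 j6 -0.6264 jT 0.0537 Tz 0.031 F [ 5.   0.5 -2.1] w 0.0276
corr units [0.022 0.005 0.009] pos [ 0.4781 -0.0667  0.1567]
```

Very repeatable (0.066 → 0.053) and still free. Continuing.

Emit:
{"api": "send_rows", "payload": {
  "moves": [
    {"dx": 0.02, "dy": 0, "dz": 0.01, "roll": 0.2, "gripper": 20},
    {"dx": 0.02, "dy": 0, "dz": 0.01, "roll": 0.45, "gripper": 20},
    {"dx": 0.02, "dy": 0, "dz": 0.01, "roll": 0.7, "gripper": 20},
    {"dx": 0.02, "dy": 0, "dz": 0.01, "roll": 0.85, "gripper": 20},
    {"dx": 0.02, "dy": 0, "dz": 0.01, "roll": 0.9, "gripper": 20},
    {"dx": 0.02, "dy": 0, "dz": 0.01, "roll": 0.94, "gripper": 20},
    {"dx": 0.02, "dy": 0, "dz": 0.01, "roll": 0.97, "gripper": 20},
    {"dx": 0.02, "dy": 0, "dz": 0.01, "roll": 1.0, "gripper": 20}
  ]
}}

```text
clock: 10.52
tool_pos: [0.4782, -0.0667, 0.1567]
tcp_rot: [0.995, 0.102, -0.0, 0.0]
force: [1.1, -0.5, 1.1]
gripper_width: 0.0276
```

```bash
python3 -c "
from h import *
ser(3);cen()"
```

```text
t10.52 j6 -0.5214 jT 0.0298 Tz 0.078 F [ 1.1 -0.5  1.1] w 0.0276
t10.57 j6 -0.5213 jT 0.0624 Tz 0.085 F [ 2.  -0.8  1.2] w 0.0277
t10.62 j6 -0.5216 jT 0.0640 Tz 0.025 F [ 0.8 -0.1  1. ] w 0.0275
t10.67 j6 -0.5217 jT 0.0502 Tz 0.005 F [1.2 0.8 1.6] w 0.0275
corr units [ 0.006 -0.003 -0.007] pos [ 0.4782 -0.0667  0.1567]
```

Emit:
{"api": "send_rows", "payload": {
  "moves": [
    {"dx": 0, "dy": 0, "dz": 0, "roll": 0.2, "gripper": 20},
    {"dx": 0, "dy": 0, "dz": 0, "roll": 0.45, "gripper": 20},
    {"dx": 0, "dy": 0, "dz": 0, "roll": 0.7, "gripper": 20},
    {"dx": 0, "dy": 0, "dz": 0, "roll": 0.85, "gripper": 20},
    {"dx": 0, "dy": 0, "dz": 0, "roll": 0.9, "gripper": 20},
    {"dx": 0, "dy": 0, "dz": 0, "roll": 0.94, "gripper": 20},
    {"dx": 0, "dy": 0, "dz": 0, "roll": 0.97, "gripper": 20},
    {"dx": 0, "dy": 0, "dz": 0, "roll": 1.0, "gripper": 20}
  ]
}}

```text
clock: 11.33
tool_pos: [0.4783, -0.0666, 0.1566]
tcp_rot: [0.999, 0.05, -0.0, 0.0]
force: [0.4, -2.1, 1.5]
gripper_width: 0.0275
```

```bash
python3 -c "
from h import *
ser(3);cen()"
```

```text
t11.33 j6 -0.4168 jT 0.0283 Tz 0.065 F [ 0.4 -2.1  1.5] w 0.0275
t11.38 j6 -0.4166 jT 0.0611 Tz 0.054 F [ 0.4 -2.   1.2] w 0.0274
t11.43 j6 -0.4169 jT 0.0631 Tz 0.057 F [-0.3 -1.5  1. ] w 0.0272
t11.48 j6 -0.4170 jT 0.0497 Tz 0.067 F [-0.2 -2.3  0.9] w 0.0274
corr units [-0.002  0.01  -0.004] pos [ 0.4783 -0.0666  0.1566]
```

Emit:
{"api": "send_rows", "payload": {
  "moves": [
    {"dx": 0, "dy": 0.01, "dz": 0, "roll": 0.2, "gripper": 20},
    {"dx": 0, "dy": 0.01, "dz": 0, "roll": 0.45, "gripper": 20},
    {"dx": 0, "dy": 0.01, "dz": 0, "roll": 0.7, "gripper": 20},
    {"dx": 0, "dy": 0.01, "dz": 0, "roll": 0.85, "gripper": 20},
    {"dx": 0, "dy": 0.01, "dz": 0, "roll": 0.9, "gripper": 20},
    {"dx": 0, "dy": 0.01, "dz": 0, "roll": 0.94, "gripper": 20},
    {"dx": 0, "dy": 0.01, "dz": 0, "roll": 0.97, "gripper": 20},
    {"dx": 0, "dy": 0.01, "dz": 0, "roll": 1.0, "gripper": 20}
  ]
}}

```text
clock: 12.15
tool_pos: [0.4784, -0.0667, 0.1566]
tcp_rot: [1.0, -0.003, -0.0, -0.0]
force: [-0.1, -1.4, 2.1]
gripper_width: 0.0276
```

```bash
python3 -c "
from h import *
ser(3);cen()"
```

```text
t12.15 j6 -0.3125 jT 0.0278 Tz 0.075 F [-0.1 -1.4  2.1] w 0.0276
t12.20 j6 -0.3124 jT 0.0606 Tz 0.073 F [-0.6 -0.7  2.3] w 0.0273
t12.25 j6 -0.3127 jT 0.0627 Tz 0.029 F [-0.6 -0.6  2.4] w 0.0274
t12.30 j6 -0.3128 jT 0.0493 Tz 0.090 F [-0.8 -0.9  2.2] w 0.0276
corr units [-0.004  0.004 -0.01 ] pos [ 0.4784 -0.0666  0.1567]
```

Emit:
{"api": "send_rows", "payload": {
  "moves": [
    {"dx": 0, "dy": 0, "dz": 0, "roll": 0.2, "gripper": 20},
    {"dx": 0, "dy": 0, "dz": 0, "roll": 0.45, "gripper": 20},
    {"dx": 0, "dy": 0, "dz": 0, "roll": 0.7, "gripper": 20},
    {"dx": 0, "dy": 0, "dz": 0, "roll": 0.85, "gripper": 20},
    {"dx": 0, "dy": 0, "dz": 0, "roll": 0.9, "gripper": 20},
    {"dx": 0, "dy": 0, "dz": 0, "roll": 0.94, "gripper": 20},
    {"dx": 0, "dy": 0, "dz": 0, "roll": 0.97, "gripper": 20},
    {"dx": 0, "dy": 0, "dz": 0, "roll": 1.0, "gripper": 20}
  ]
}}

```text
clock: 12.97
tool_pos: [0.4784, -0.0666, 0.1567]
tcp_rot: [0.998, -0.055, -0.0, -0.0]
force: [-0.2, -0.9, 2.3]
gripper_width: 0.0277
```

```bash
python3 -c "
from h import *
ser(3);cen()"
```

```text
t12.97 j6 -0.2078 jT 0.0277 Tz 0.054 F [-0.2 -0.9  2.3] w 0.0277
t13.02 j6 -0.2077 jT 0.0606 Tz 0.091 F [-0.7 -0.7  1.5] w 0.0270
t13.07 j6 -0.2080 jT 0.0626 Tz 0.031 F [-0.3 -2.1  1.8] w 0.0275
t13.12 j6 -0.2080 jT 0.0492 Tz 0.075 F [ 0.2 -1.4  1. ] w 0.0271
corr units [ 0.002  0.006 -0.004] pos [ 0.4784 -0.0666  0.1566]
```

Emit:
{"api": "send_rows", "payload": {
  "moves": [
    {"dx": 0, "dy": 0, "dz": 0, "roll": 0.2, "gripper": 20},
    {"dx": 0, "dy": 0, "dz": 0, "roll": 0.45, "gripper": 20},
    {"dx": 0, "dy": 0, "dz": 0, "roll": 0.7, "gripper": 20},
    {"dx": 0, "dy": 0, "dz": 0, "roll": 0.85, "gripper": 20},
    {"dx": 0, "dy": 0, "dz": 0, "roll": 0.9, "gripper": 20},
    {"dx": 0, "dy": 0, "dz": 0, "roll": 0.94, "gripper": 20},
    {"dx": 0, "dy": 0, "dz": 0, "roll": 0.97, "gripper": 20},
    {"dx": 0, "dy": 0, "dz": 0, "roll": 1.0, "gripper": 20}
  ]
}}

```text
clock: 13.78
tool_pos: [0.4785, -0.0667, 0.1567]
tcp_rot: [0.994, -0.107, 0.0, -0.0]
force: [0.1, -0.4, 1.3]
gripper_width: 0.0275
```

```bash
python3 -c "
from h import *
ser(3);cen()"
```

```text
t13.78 j6 -0.1031 jT 0.0280 Tz 0.031 F [ 0.1 -0.4  1.3] w 0.0275
t13.83 j6 -0.1030 jT 0.0609 Tz 0.053 F [ 0.5 -0.9  1.8] w 0.0275
t13.88 j6 -0.1033 jT 0.0630 Tz 0.053 F [-0.7 -0.2  0.7] w 0.0273
t13.93 j6 -0.1033 jT 0.0495 Tz 0.068 F [-1.3 -0.5  0.7] w 0.0276
corr units [-0.005  0.003 -0.003] pos [ 0.4785 -0.0667  0.1567]
```

Emit:
{"api": "send_rows", "payload": {
  "moves": [
    {"dx": 0, "dy": 0, "dz": 0, "roll": 0.2, "gripper": 20},
    {"dx": 0, "dy": 0, "dz": 0, "roll": 0.45, "gripper": 20},
    {"dx": 0, "dy": 0, "dz": 0, "roll": 0.7, "gripper": 20},
    {"dx": 0, "dy": 0, "dz": 0, "roll": 0.85, "gripper": 20},
    {"dx": 0, "dy": 0, "dz": 0, "roll": 0.9, "gripper": 20},
    {"dx": 0, "dy": 0, "dz": 0, "roll": 0.94, "gripper": 20},
    {"dx": 0, "dy": 0, "dz": 0, "roll": 0.97, "gripper": 20},
    {"dx": 0, "dy": 0, "dz": 0, "roll": 1.0, "gripper": 20}
  ]
}}

```text
clock: 14.6
tool_pos: [0.4786, -0.0667, 0.1567]
tcp_rot: [0.987, -0.159, 0.0, -0.0]
force: [1.1, -0.5, 0.5]
gripper_width: 0.0272
```

```bash
python3 -c "
from h import *
ser(3);cen()"
```

```text
t14.60 j6 0.0016 jT 0.0285 Tz 0.067 F [ 1.1 -0.5  0.5] w 0.0272
t14.65 j6 0.0017 jT 0.0615 Tz 0.046 F [-0.4 -0.2  0.8] w 0.0279
t14.70 j6 0.0015 jT 0.0636 Tz 0.066 F [ 0.3 -0.4 -0. ] w 0.0274
t14.75 j6 0.0014 jT 0.0501 Tz 0.007 F [ 1.4 -1.   0.6] w 0.0276
corr units [ 0.007  0.002 -0.003] pos [ 0.4786 -0.0667  0.1567]
```

Emit:
{"api": "send_rows", "payload": {
  "moves": [
    {"dx": 0, "dy": 0, "dz": 0, "roll": 0.2, "gripper": 20},
    {"dx": 0, "dy": 0, "dz": 0, "roll": 0.45, "gripper": 20},
    {"dx": 0, "dy": 0, "dz": 0, "roll": 0.7, "gripper": 20},
    {"dx": 0, "dy": 0, "dz": 0, "roll": 0.85, "gripper": 20},
    {"dx": 0, "dy": 0, "dz": 0, "roll": 0.9, "gripper": 20},
    {"dx": 0, "dy": 0, "dz": 0, "roll": 0.94, "gripper": 20},
    {"dx": 0, "dy": 0, "dz": 0, "roll": 0.97, "gripper": 20},
    {"dx": 0, "dy": 0, "dz": 0, "roll": 1.0, "gripper": 20}
  ]
}}

```text
clock: 15.42
tool_pos: [0.4786, -0.0667, 0.1567]
tcp_rot: [0.978, -0.211, 0.0, -0.0]
force: [2.2, -0.0, -1.2]
gripper_width: 0.0274
```

```bash
python3 -c "
from h import *
ser(3);cen()"
```

```text
t15.42 j6 0.1063 jT 0.0294 Tz 0.068 F [ 2.2 -0.  -1.2] w 0.0274
t15.47 j6 0.1065 jT 0.0623 Tz 0.019 F [ 1.3 -0.9 -0.2] w 0.0275
t15.52 j6 0.1062 jT 0.0644 Tz 0.027 F [ 2.  -0.2 -0.8] w 0.0273
t15.57 j6 0.1061 jT 0.0510 Tz 0.018 F [ 1.5 -0.4 -1.4] w 0.0276
corr units [ 0.007 -0.001  0.006] pos [ 0.4786 -0.0667  0.1567]
```

Emit:
{"api": "send_rows", "payload": {
  "moves": [
    {"dx": 0, "dy": 0, "dz": 0, "roll": 0.2, "gripper": 20},
    {"dx": 0, "dy": 0, "dz": 0, "roll": 0.45, "gripper": 20},
    {"dx": 0, "dy": 0, "dz": 0, "roll": 0.7, "gripper": 20},
    {"dx": 0, "dy": 0, "dz": 0, "roll": 0.85, "gripper": 20},
    {"dx": 0, "dy": 0, "dz": 0, "roll": 0.9, "gripper": 20},
    {"dx": 0, "dy": 0, "dz": 0, "roll": 0.94, "gripper": 20},
    {"dx": 0, "dy": 0, "dz": 0, "roll": 0.97, "gripper": 20},
    {"dx": 0, "dy": 0, "dz": 0, "roll": 1.0, "gripper": 20}
  ]
}}

```text
clock: 16.23
tool_pos: [0.4787, -0.0668, 0.1567]
tcp_rot: [0.965, -0.261, 0.0, -0.0]
force: [2.9, -0.6, -1.9]
gripper_width: 0.0275
```

```bash
python3 -c "
from h import *
ser(3);cen()"
```

```text
t16.23 j6 0.2111 jT 0.0303 Tz 0.038 F [ 2.9 -0.6 -1.9] w 0.0275
t16.28 j6 0.2112 jT 0.0633 Tz 0.010 F [ 3.8 -1.2 -2.4] w 0.0273
t16.33 j6 0.2109 jT 0.0654 Tz 0.045 F [ 3.9 -0.9 -2.5] w 0.0276
t16.38 j6 0.2109 jT 0.0521 Tz 0.022 F [ 3.3 -1.2 -2.9] w 0.0274
corr units [ 0.016 -0.003  0.013] pos [ 0.4787 -0.0668  0.1567]
```

Emit:
{"api": "send_rows", "payload": {
  "moves": [
    {"dx": 0.015, "dy": 0, "dz": 0.01, "roll": 0.2, "gripper": 20},
    {"dx": 0.015, "dy": 0, "dz": 0.01, "roll": 0.45, "gripper": 20},
    {"dx": 0.015, "dy": 0, "dz": 0.01, "roll": 0.7, "gripper": 20},
    {"dx": 0.015, "dy": 0, "dz": 0.01, "roll": 0.85, "gripper": 20},
    {"dx": 0.015, "dy": 0, "dz": 0.01, "roll": 0.9, "gripper": 20},
    {"dx": 0.015, "dy": 0, "dz": 0.01, "roll": 0.94, "gripper": 20},
    {"dx": 0.015, "dy": 0, "dz": 0.01, "roll": 0.97, "gripper": 20},
    {"dx": 0.015, "dy": 0, "dz": 0.01, "roll": 1.0, "gripper": 20}
  ]
}}

```text
clock: 17.05
tool_pos: [0.4788, -0.0668, 0.1567]
tcp_rot: [0.95, -0.312, -0.0, -0.0]
force: [1.3, 0.1, 1.9]
gripper_width: 0.0274
```

```bash
python3 -c "
from h import *
ser(3);cen()"
```

```text
t17.05 j6 0.3156 jT 0.0443 Tz 0.038 F [1.3 0.1 1.9] w 0.0274
t17.10 j6 0.3157 jT 0.0776 Tz 0.083 F [-0.  -0.1  1.9] w 0.0279
t17.15 j6 0.3155 jT 0.0795 Tz 0.055 F [1.4 0.7 2.6] w 0.0278
t17.20 j6 0.3154 jT 0.0661 Tz 0.033 F [0.9 0.  2.6] w 0.0276
corr units [ 0.003 -0.002 -0.012] pos [ 0.4788 -0.0668  0.1567]
```

Emit:
{"api": "send_rows", "payload": {
  "moves": [
    {"dx": 0, "dy": 0, "dz": 0, "roll": 0.2, "gripper": 20},
    {"dx": 0, "dy": 0, "dz": 0, "roll": 0.45, "gripper": 20},
    {"dx": 0, "dy": 0, "dz": 0, "roll": 0.7, "gripper": 20},
    {"dx": 0, "dy": 0, "dz": 0, "roll": 0.85, "gripper": 20},
    {"dx": 0, "dy": 0, "dz": 0, "roll": 0.9, "gripper": 20},
    {"dx": 0, "dy": 0, "dz": 0, "roll": 0.94, "gripper": 20},
    {"dx": 0, "dy": 0, "dz": 0, "roll": 0.97, "gripper": 20},
    {"dx": 0, "dy": 0, "dz": 0, "roll": 1.0, "gripper": 20}
  ]
}}

```text
clock: 17.87
tool_pos: [0.4789, -0.0669, 0.1566]
tcp_rot: [0.933, -0.361, 0.0, -0.0]
force: [0.0, 0.3, 4.7]
gripper_width: 0.0274
```

```bash
python3 -c "
from h import *
ser(3);cen()"
```

```text
t17.87 j6 0.4203 jT 0.1164 Tz 0.172 F [0.  0.3 4.7] w 0.0274
t17.92 j6 0.4204 jT 0.1500 Tz 0.173 F [ 0.3 -0.5  4.6] w 0.0273
t17.97 j6 0.4202 jT 0.1522 Tz 0.188 F [0.1 1.7 4.1] w 0.0274
t18.02 j6 0.4201 jT 0.1390 Tz 0.162 F [-0.4  0.8  4.5] w 0.0275
corr units [-0.004 -0.001 -0.02 ] pos [ 0.4789 -0.0669  0.1566]
```

The spindle has met the disc: joint 6 torque is 0.15 N m, which is about 0.09 over drag, or roughly 14 N. I'll release the thimble, turn back with the jaws open, then lower to the lock ring.

Emit:
{"api": "send_rows", "payload": {
  "moves": [
    {"dx": 0, "dy": 0, "dz": 0, "roll": 0, "gripper": 35},
    {"dx": 0, "dy": 0, "dz": 0, "roll": 0, "gripper": 45},
    {"dx": 0, "dy": 0, "dz": 0, "roll": 0, "gripper": 60},
    {"dx": 0, "dy": 0, "dz": 0, "roll": 0, "gripper": 66},
    {"dx": 0, "dy": 0, "dz": 0, "roll": 0, "gripper": 66},
    {"dx": 0, "dy": 0, "dz": 0, "roll": 0, "gripper": 66},
    {"dx": 0, "dy": 0, "dz": 0, "roll": 0, "gripper": 66},
    {"dx": 0, "dy": 0, "dz": 0, "roll": 0, "gripper": 66}
  ]
}}

```text
clock: 18.68
tool_pos: [0.4788, -0.0669, 0.1564]
tcp_rot: [0.933, -0.361, -0.0, 0.0]
force: [-0.1, -0.5, -0.2]
gripper_width: 0.0656
```

```bash
python3 -c "
from h import *
ser(1);cen()
snap('wrist','w3')"
```

```text
t18.68 j6 0.4202 jT 0.0001 Tz 0.020 F [-0.1 -0.5 -0.2] w 0.0656
t18.73 j6 0.4202 jT 0.0001 Tz 0.022 F [-0.1 -0.2  0.7] w 0.0660
corr units [ 0.     0.001 -0.003] pos [ 0.4788 -0.0669  0.1564]
```

View pics/w3.png

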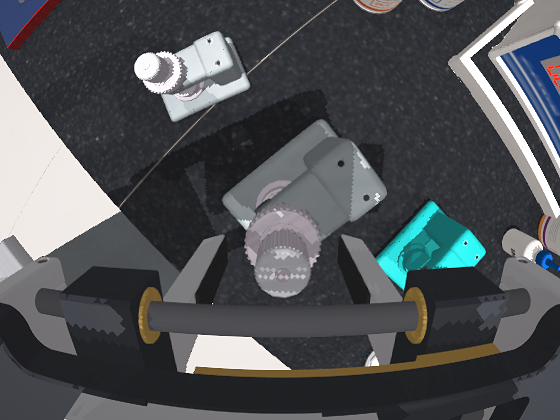

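The jaws are clear on both sides of the thimble (285,265). Turning back now.

Emit:
{"api": "send_rows", "payload": {
  "moves": [
    {"dx": 0, "dy": 0, "dz": 0, "roll": -1, "gripper": 66},
    {"dx": 0, "dy": 0, "dz": 0, "roll": -2, "gripper": 66},
    {"dx": 0, "dy": 0, "dz": 0, "roll": -3, "gripper": 66},
    {"dx": 0, "dy": 0, "dz": 0, "roll": -4, "gripper": 66},
    {"dx": 0, "dy": 0, "dz": 0, "roll": -5, "gripper": 66},
    {"dx": 0, "dy": 0, "dz": 0, "roll": -6, "gripper": 66},
    {"dx": 0, "dy": 0, "dz": 0, "roll": -7, "gripper": 66},
    {"dx": 0, "dy": 0, "dz": 0, "roll": -8, "gripper": 66}
  ]
}}

```text
clock: 19.45
tool_pos: [0.4788, -0.0669, 0.1565]
tcp_rot: [0.999, 0.052, 0.0, 0.0]
force: [0.3, -0.3, 0.1]
gripper_width: 0.0661
```

Emit:
{"api": "send_rows", "payload": {
  "moves": [
    {"dx": 0, "dy": 0, "dz": 0, "roll": -1, "gripper": 66},
    {"dx": 0, "dy": 0, "dz": 0, "roll": -2, "gripper": 66},
    {"dx": 0, "dy": 0, "dz": 0, "roll": -3, "gripper": 66},
    {"dx": 0, "dy": 0, "dz": 0, "roll": -4, "gripper": 66},
    {"dx": 0, "dy": 0, "dz": 0, "roll": -5, "gripper": 66},
    {"dx": 0, "dy": 0, "dz": 0, "roll": -6, "gripper": 66},
    {"dx": 0, "dy": 0, "dz": 0, "roll": -7, "gripper": 66},
    {"dx": 0, "dy": 0, "dz": 0, "roll": -8, "gripper": 66}
  ]
}}

```text
clock: 20.12
tool_pos: [0.4789, -0.0669, 0.1565]
tcp_rot: [0.891, 0.454, 0.0, 0.0]
force: [0.0, 0.3, 0.7]
gripper_width: 0.0658
```

Emit:
{"api": "send_rows", "payload": {
  "moves": [
    {"dx": 0, "dy": 0, "dz": 0, "roll": -0.5, "gripper": 66},
    {"dx": 0, "dy": 0, "dz": 0, "roll": -1, "gripper": 66},
    {"dx": 0, "dy": 0, "dz": 0, "roll": -1, "gripper": 66},
    {"dx": 0, "dy": 0, "dz": 0, "roll": -1, "gripper": 66},
    {"dx": 0, "dy": 0, "dz": 0.1, "roll": -1, "gripper": 66},
    {"dx": 0, "dy": 0, "dz": 0.2, "roll": -1, "gripper": 66},
    {"dx": 0, "dy": 0, "dz": 0.2, "roll": -1, "gripper": 66},
    {"dx": 0, "dy": 0, "dz": 0.2, "roll": -1, "gripper": 66}
  ]
}}

```text
clock: 20.78
tool_pos: [0.4786, -0.0668, 0.1511]
tcp_rot: [0.867, 0.498, -0.0, -0.0]
force: [-0.2, -0.3, 0.4]
gripper_width: 0.0657
```

```bash
python3 -c "
from h import *
st(); print(to(.4783,-.0668,.131))"
```

```text
t20.78 pos [ 0.4786 -0.0668  0.1511] x [ 0.505  0.863 -0.   ] z [-0.001  0.    -1.   ] j6 -1.360 F [-0.19 -0.27  0.43] T [-0.014 -0.158  0.023] w 0.0657
[-0.   -0.01  0.8 ]
```

Emit:
{"api": "send_rows", "payload": {
  "moves": [
    {"dx": -0.01, "dy": -0.02, "dz": 0.2, "roll": 0, "gripper": 66},
    {"dx": -0.01, "dy": -0.02, "dz": 0.4, "roll": 0, "gripper": 66},
    {"dx": -0.01, "dy": -0.02, "dz": 0.6, "roll": 0, "gripper": 66},
    {"dx": -0.01, "dy": -0.02, "dz": 0.8, "roll": 0, "gripper": 66},
    {"dx": -0.01, "dy": -0.02, "dz": 0.8, "roll": 0, "gripper": 60},
    {"dx": -0.01, "dy": -0.02, "dz": 0.8, "roll": 0, "gripper": 55},
    {"dx": -0.01, "dy": -0.02, "dz": 0.8, "roll": 0, "gripper": 50},
    {"dx": -0.01, "dy": -0.02, "dz": 0.8, "roll": 0, "gripper": 50}
  ]
}}

```text
clock: 21.45
tool_pos: [0.4785, -0.067, 0.1317]
tcp_rot: [0.867, 0.498, 0.0, 0.0]
force: [-0.1, 0.2, -0.1]
gripper_width: 0.0503
```

```bash
python3 -c "
from h import *
st();ser(1);snap('wrist','w4')"
```

```text
t21.45 pos [ 0.4785 -0.067   0.1317] x [0.504 0.863 0.   ] z [ 0.001 -0.    -1.   ] j6 -1.360 F [-0.12  0.24 -0.13] T [ 0.015 -0.086 -0.034] w 0.0503
t21.45 j6 -1.3604 jT 0.0002 Tz -0.034 F [-0.1  0.2 -0.1] w 0.0503
t21.50 j6 -1.3604 jT 0.0001 Tz 0.031 F [-0.6  0.7  0.1] w 0.0499
```

View pics/w4.png

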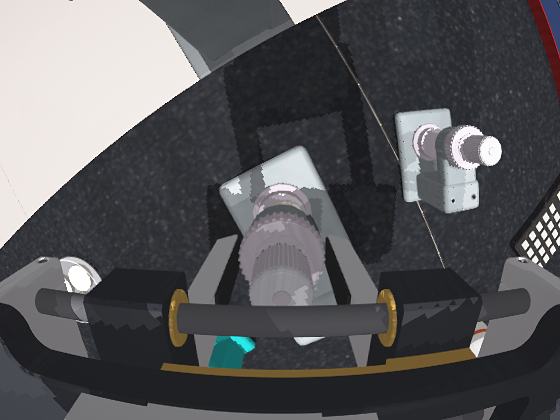

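Both fingers stand beside the ring (283,225) with no contact force. Closing on it.

Emit:
{"api": "send_rows", "payload": {
  "moves": [
    {"dx": 0, "dy": 0, "dz": 0, "roll": 0, "gripper": 47},
    {"dx": 0, "dy": 0, "dz": 0, "roll": 0, "gripper": 45},
    {"dx": 0, "dy": 0, "dz": 0, "roll": 0, "gripper": 38},
    {"dx": 0, "dy": 0, "dz": 0, "roll": 0, "gripper": 38},
    {"dx": 0, "dy": 0, "dz": 0, "roll": 0, "gripper": 38},
    {"dx": 0, "dy": 0, "dz": 0, "roll": 0, "gripper": 38},
    {"dx": 0, "dy": 0, "dz": 0, "roll": 0, "gripper": 38},
    {"dx": 0, "dy": 0, "dz": 0, "roll": 0, "gripper": 38}
  ],
  "force": 25
}}

```text
clock: 22.22
tool_pos: [0.4783, -0.0672, 0.1316]
tcp_rot: [0.867, 0.498, -0.0, 0.0]
force: [-2.0, -3.7, 2.0]
gripper_width: 0.0453
```

```bash
python3 -c "
from h import *
st();ser(2);cen()"
```

```text
t22.22 pos [ 0.4783 -0.0672  0.1316] x [ 0.504  0.864 -0.001] z [-0.    -0.001 -1.   ] j6 -1.360 F [-1.99 -3.67  1.99] T [-0.579  0.275  0.025] w 0.0453
t22.22 j6 -1.3605 jT 0.0293 Tz 0.025 F [-2.  -3.7  2. ] w 0.0453
t22.27 j6 -1.3604 jT 0.0292 Tz 0.012 F [-2.5 -3.4  2.2] w 0.0450
t22.32 j6 -1.3604 jT 0.0290 Tz 0.038 F [-2.1 -3.4  3.7] w 0.0454
corr units [-0.018 -0.    -0.016] pos [ 0.4782 -0.0672  0.1316]
```

Emit:
{"api": "send_rows", "payload": {
  "moves": [
    {"dx": -0.02, "dy": 0, "dz": -0.015, "roll": 0.3, "gripper": 38},
    {"dx": -0.02, "dy": 0, "dz": -0.015, "roll": 0.8, "gripper": 38},
    {"dx": -0.02, "dy": 0, "dz": -0.015, "roll": 1.4, "gripper": 38},
    {"dx": -0.02, "dy": 0, "dz": -0.015, "roll": 1.9, "gripper": 38},
    {"dx": -0.02, "dy": 0, "dz": -0.015, "roll": 2.3, "gripper": 38},
    {"dx": -0.02, "dy": 0, "dz": -0.015, "roll": 2.42, "gripper": 38},
    {"dx": -0.02, "dy": 0, "dz": -0.015, "roll": 2.46, "gripper": 38},
    {"dx": -0.02, "dy": 0, "dz": -0.015, "roll": 2.5, "gripper": 38}
  ]
}}

```text
clock: 22.98
tool_pos: [0.4782, -0.0672, 0.1316]
tcp_rot: [0.925, 0.381, 0.0, 0.0]
force: [0.8, -2.6, -0.5]
gripper_width: 0.0453
```

```bash
python3 -c "
from h import *
ser(3);cen()"
```

```text
t22.98 j6 -1.1001 jT 0.0470 Tz 0.079 F [ 0.8 -2.6 -0.5] w 0.0453
t23.03 j6 -1.0998 jT 0.0818 Tz 0.041 F [ 0.7 -2.8 -0.9] w 0.0456
t23.08 j6 -1.1000 jT 0.0790 Tz 0.041 F [ 1.2 -2.6 -1.8] w 0.0456
t23.13 j6 -1.1000 jT 0.0788 Tz 0.057 F [ 1.8 -2.6 -0.9] w 0.0453
corr units [-0.003  0.014  0.004] pos [ 0.4782 -0.0673  0.1317]
```

Emit:
{"api": "send_rows", "payload": {
  "moves": [
    {"dx": 0, "dy": 0, "dz": 0, "roll": 0.2, "gripper": 38},
    {"dx": 0, "dy": 0, "dz": 0, "roll": 0.45, "gripper": 38},
    {"dx": 0, "dy": 0, "dz": 0, "roll": 0.7, "gripper": 38},
    {"dx": 0, "dy": 0, "dz": 0, "roll": 0.85, "gripper": 38},
    {"dx": 0, "dy": 0, "dz": 0, "roll": 0.9, "gripper": 38},
    {"dx": 0, "dy": 0, "dz": 0, "roll": 0.94, "gripper": 38},
    {"dx": 0, "dy": 0, "dz": 0, "roll": 0.97, "gripper": 38},
    {"dx": 0, "dy": 0, "dz": 0, "roll": 1.0, "gripper": 38}
  ]
}}

```text
clock: 23.8
tool_pos: [0.4782, -0.0672, 0.1317]
tcp_rot: [0.944, 0.331, 0.0, 0.0]
force: [2.3, -1.9, -4.3]
gripper_width: 0.0455
```

```bash
python3 -c "
from h import *
ser(3);cen()"
```

```text
t23.80 j6 -0.9947 jT 0.0516 Tz 0.073 F [ 2.3 -1.9 -4.3] w 0.0455
t23.85 j6 -0.9946 jT 0.0703 Tz 0.084 F [ 3.4 -3.1 -4.5] w 0.0454
t23.90 j6 -0.9949 jT 0.0638 Tz 0.006 F [ 3.1 -2.1 -3.7] w 0.0451
t23.95 j6 -0.9949 jT 0.0502 Tz 0.020 F [ 4.  -3.3 -4.3] w 0.0457
corr units [0.004 0.023 0.019] pos [ 0.4782 -0.0672  0.1317]
```

Emit:
{"api": "send_rows", "payload": {
  "moves": [
    {"dx": 0, "dy": 0.02, "dz": 0.02, "roll": 0.2, "gripper": 38},
    {"dx": 0, "dy": 0.02, "dz": 0.02, "roll": 0.45, "gripper": 38},
    {"dx": 0, "dy": 0.02, "dz": 0.02, "roll": 0.7, "gripper": 38},
    {"dx": 0, "dy": 0.02, "dz": 0.02, "roll": 0.85, "gripper": 38},
    {"dx": 0, "dy": 0.02, "dz": 0.02, "roll": 0.9, "gripper": 38},
    {"dx": 0, "dy": 0.02, "dz": 0.02, "roll": 0.94, "gripper": 38},
    {"dx": 0, "dy": 0.02, "dz": 0.02, "roll": 0.97, "gripper": 38},
    {"dx": 0, "dy": 0.02, "dz": 0.02, "roll": 1.0, "gripper": 38}
  ]
}}

```text
clock: 24.62
tool_pos: [0.4783, -0.0673, 0.1316]
tcp_rot: [0.96, 0.281, 0.0, -0.0]
force: [-1.6, 1.7, 3.4]
gripper_width: 0.0456
```

```bash
python3 -c "
from h import *
ser(3);cen()"
```

```text
t24.62 j6 -0.8905 jT 0.0516 Tz 0.031 F [-1.6  1.7  3.4] w 0.0456
t24.67 j6 -0.8904 jT 0.0723 Tz 0.109 F [0.2 1.2 3.1] w 0.0454
t24.72 j6 -0.8907 jT 0.0656 Tz 0.061 F [0.  2.  3.7] w 0.0458
t24.77 j6 -0.8908 jT 0.0517 Tz 0.086 F [-0.6  2.7  4.7] w 0.0453
corr units [ 0.004 -0.011 -0.021] pos [ 0.4783 -0.0673  0.1316]
```

Emit:
{"api": "send_rows", "payload": {
  "moves": [
    {"dx": 0, "dy": 0, "dz": 0, "roll": 0.2, "gripper": 38},
    {"dx": 0, "dy": 0, "dz": 0, "roll": 0.45, "gripper": 38},
    {"dx": 0, "dy": 0, "dz": 0, "roll": 0.7, "gripper": 38},
    {"dx": 0, "dy": 0, "dz": 0, "roll": 0.85, "gripper": 38},
    {"dx": 0, "dy": 0, "dz": 0, "roll": 0.9, "gripper": 38},
    {"dx": 0, "dy": 0, "dz": 0, "roll": 0.94, "gripper": 38},
    {"dx": 0, "dy": 0, "dz": 0, "roll": 0.97, "gripper": 38},
    {"dx": 0, "dy": 0, "dz": 0, "roll": 1.0, "gripper": 38}
  ]
}}

```text
clock: 25.43
tool_pos: [0.4783, -0.0673, 0.1316]
tcp_rot: [0.973, 0.231, 0.0, -0.0]
force: [-0.5, 2.1, 5.9]
gripper_width: 0.0455
```

```bash
python3 -c "
from h import *
ser(3);cen()"
```

```text
t25.43 j6 -0.7852 jT 0.0516 Tz 0.122 F [-0.5  2.1  5.9] w 0.0455
t25.48 j6 -0.7850 jT 0.0742 Tz 0.100 F [-1.   2.5  4.8] w 0.0454
t25.53 j6 -0.7852 jT 0.0647 Tz 0.046 F [-0.5  3.2  4.4] w 0.0455
t25.58 j6 -0.7852 jT 0.0535 Tz 0.071 F [-1.1  2.8  5. ] w 0.0458
corr units [ 0.001 -0.014 -0.022] pos [ 0.4783 -0.0673  0.1316]
```

Emit:
{"api": "send_rows", "payload": {
  "moves": [
    {"dx": 0, "dy": -0.01, "dz": -0.01, "roll": 0.2, "gripper": 38},
    {"dx": 0, "dy": -0.01, "dz": -0.01, "roll": 0.45, "gripper": 38},
    {"dx": 0, "dy": -0.01, "dz": -0.01, "roll": 0.7, "gripper": 38},
    {"dx": 0, "dy": -0.01, "dz": -0.01, "roll": 0.85, "gripper": 38},
    {"dx": 0, "dy": -0.01, "dz": -0.01, "roll": 0.9, "gripper": 38},
    {"dx": 0, "dy": -0.01, "dz": -0.01, "roll": 0.94, "gripper": 38},
    {"dx": 0, "dy": -0.01, "dz": -0.01, "roll": 0.97, "gripper": 38},
    {"dx": 0, "dy": -0.01, "dz": -0.01, "roll": 1.0, "gripper": 38}
  ]
}}

```text
clock: 26.25
tool_pos: [0.4783, -0.0673, 0.1316]
tcp_rot: [0.984, 0.18, 0.0, -0.0]
force: [0.5, 2.8, 4.1]
gripper_width: 0.0456
```

```bash
python3 -c "
from h import *
ser(3);cen()"
```

```text
t26.25 j6 -0.6807 jT 0.0523 Tz 0.089 F [0.5 2.8 4.1] w 0.0456
t26.30 j6 -0.6806 jT 0.0710 Tz 0.093 F [-0.1  3.4  3.6] w 0.0456
t26.35 j6 -0.6808 jT 0.0636 Tz 0.078 F [-0.5  2.3  4.4] w 0.0451
t26.40 j6 -0.6809 jT 0.0492 Tz 0.043 F [0.1 2.8 4.3] w 0.0456
corr units [ 0.005 -0.011 -0.019] pos [ 0.4783 -0.0673  0.1316]
```

Emit:
{"api": "send_rows", "payload": {
  "moves": [
    {"dx": 0, "dy": 0, "dz": 0, "roll": 0.2, "gripper": 38},
    {"dx": 0, "dy": 0, "dz": 0, "roll": 0.45, "gripper": 38},
    {"dx": 0, "dy": 0, "dz": 0, "roll": 0.7, "gripper": 38},
    {"dx": 0, "dy": 0, "dz": 0, "roll": 0.85, "gripper": 38},
    {"dx": 0, "dy": 0, "dz": 0, "roll": 0.9, "gripper": 38},
    {"dx": 0, "dy": 0, "dz": 0, "roll": 0.94, "gripper": 38},
    {"dx": 0, "dy": 0, "dz": 0, "roll": 0.97, "gripper": 38},
    {"dx": 0, "dy": 0, "dz": 0, "roll": 1.0, "gripper": 38}
  ]
}}

```text
clock: 27.07
tool_pos: [0.4783, -0.0673, 0.1316]
tcp_rot: [0.992, 0.128, 0.0, -0.0]
force: [-0.1, 3.2, 4.3]
gripper_width: 0.0455
```

```bash
python3 -c "
from h import *
ser(3);cen()"
```

```text
t27.07 j6 -0.5760 jT 0.0517 Tz 0.137 F [-0.1  3.2  4.3] w 0.0455
t27.12 j6 -0.5759 jT 0.0704 Tz 0.072 F [-0.2  4.8  5.9] w 0.0450
t27.17 j6 -0.5762 jT 0.0637 Tz 0.051 F [0.2 3.5 4.3] w 0.0454
t27.22 j6 -0.5762 jT 0.0499 Tz 0.054 F [1.7 4.2 4.6] w 0.0454
corr units [ 0.012 -0.016 -0.02 ] pos [ 0.4783 -0.0673  0.1316]
```

Emit:
{"api": "send_rows", "payload": {
  "moves": [
    {"dx": 0.01, "dy": -0.01, "dz": -0.01, "roll": 0.2, "gripper": 38},
    {"dx": 0.01, "dy": -0.01, "dz": -0.01, "roll": 0.45, "gripper": 38},
    {"dx": 0.01, "dy": -0.01, "dz": -0.01, "roll": 0.7, "gripper": 38},
    {"dx": 0.01, "dy": -0.01, "dz": -0.01, "roll": 0.85, "gripper": 38},
    {"dx": 0.01, "dy": -0.01, "dz": -0.01, "roll": 0.9, "gripper": 38},
    {"dx": 0.01, "dy": -0.01, "dz": -0.01, "roll": 0.94, "gripper": 38},
    {"dx": 0.01, "dy": -0.01, "dz": -0.01, "roll": 0.97, "gripper": 38},
    {"dx": 0.01, "dy": -0.01, "dz": -0.01, "roll": 1.0, "gripper": 38}
  ]
}}

```text
clock: 27.88
tool_pos: [0.4783, -0.0673, 0.1317]
tcp_rot: [0.997, 0.076, -0.0, 0.0]
force: [1.3, 1.8, 2.4]
gripper_width: 0.0455
```

```bash
python3 -c "
from h import *
ser(3);cen()"
```

```text
t27.88 j6 -0.4706 jT 0.0518 Tz 0.110 F [1.3 1.8 2.4] w 0.0455
t27.93 j6 -0.4704 jT 0.0739 Tz 0.065 F [2.2 1.3 0.6] w 0.0454
t27.98 j6 -0.4707 jT 0.0669 Tz 0.021 F [0.1 3.3 1.5] w 0.0454
t28.03 j6 -0.4708 jT 0.0528 Tz 0.017 F [0.5 1.6 1.4] w 0.0455
corr units [ 0.003 -0.007 -0.006] pos [ 0.4783 -0.0673  0.1317]
```

Emit:
{"api": "send_rows", "payload": {
  "moves": [
    {"dx": 0, "dy": 0, "dz": 0, "roll": 0.2, "gripper": 38},
    {"dx": 0, "dy": 0, "dz": 0, "roll": 0.45, "gripper": 38},
    {"dx": 0, "dy": 0, "dz": 0, "roll": 0.7, "gripper": 38},
    {"dx": 0, "dy": 0, "dz": 0, "roll": 0.85, "gripper": 38},
    {"dx": 0, "dy": 0, "dz": 0, "roll": 0.9, "gripper": 38},
    {"dx": 0, "dy": 0, "dz": 0, "roll": 0.94, "gripper": 38},
    {"dx": 0, "dy": 0, "dz": 0, "roll": 0.97, "gripper": 38},
    {"dx": 0, "dy": 0, "dz": 0, "roll": 1.0, "gripper": 38}
  ]
}}

```text
clock: 28.7
tool_pos: [0.4783, -0.0673, 0.1317]
tcp_rot: [1.0, 0.024, -0.0, 0.0]
force: [2.2, 0.7, -0.8]
gripper_width: 0.0453
```

```bash
python3 -c "
from h import *
ser(3);cen()"
```

```text
t28.70 j6 -0.3659 jT 0.0518 Tz 0.098 F [ 2.2  0.7 -0.8] w 0.0453
t28.75 j6 -0.3658 jT 0.0704 Tz 0.044 F [ 2.1  1.2 -0.8] w 0.0456
t28.80 j6 -0.3660 jT 0.0637 Tz 0.068 F [ 1.8  1.3 -1.4] w 0.0452
t28.85 j6 -0.3661 jT 0.0499 Tz 0.010 F [ 1.2 -0.4 -0.7] w 0.0455
corr units [0.005 0.002 0.003] pos [ 0.4783 -0.0673  0.1317]
```

Still free after about 1.0 rad. Continuing.

Emit:
{"api": "send_rows", "payload": {
  "moves": [
    {"dx": 0, "dy": 0, "dz": 0, "roll": 0.2, "gripper": 38},
    {"dx": 0, "dy": 0, "dz": 0, "roll": 0.45, "gripper": 38},
    {"dx": 0, "dy": 0, "dz": 0, "roll": 0.7, "gripper": 38},
    {"dx": 0, "dy": 0, "dz": 0, "roll": 0.85, "gripper": 38},
    {"dx": 0, "dy": 0, "dz": 0, "roll": 0.9, "gripper": 38},
    {"dx": 0, "dy": 0, "dz": 0, "roll": 0.94, "gripper": 38},
    {"dx": 0, "dy": 0, "dz": 0, "roll": 0.97, "gripper": 38},
    {"dx": 0, "dy": 0, "dz": 0, "roll": 1.0, "gripper": 38}
  ]
}}

```text
clock: 29.52
tool_pos: [0.4783, -0.0673, 0.1317]
tcp_rot: [1.0, -0.029, -0.0, 0.0]
force: [2.9, -0.4, -2.4]
gripper_width: 0.0451
```

```bash
python3 -c "
from h import *
ser(3);cen()"
```

```text
t29.52 j6 -0.2612 jT 0.0519 Tz 0.027 F [ 2.9 -0.4 -2.4] w 0.0451
t29.57 j6 -0.2610 jT 0.0705 Tz 0.045 F [ 1.2 -0.4 -3.6] w 0.0456
t29.62 j6 -0.2612 jT 0.0638 Tz 0.076 F [ 2.  -0.5 -3.5] w 0.0454
t29.67 j6 -0.2613 jT 0.0500 Tz 0.070 F [ 2.1  0.6 -2.2] w 0.0452
corr units [ 0.009 -0.003  0.01 ] pos [ 0.4783 -0.0673  0.1317]
```

Emit:
{"api": "send_rows", "payload": {
  "moves": [
    {"dx": 0, "dy": 0, "dz": 0, "roll": 0.2, "gripper": 38},
    {"dx": 0, "dy": 0, "dz": 0, "roll": 0.45, "gripper": 38},
    {"dx": 0, "dy": 0, "dz": 0, "roll": 0.7, "gripper": 38},
    {"dx": 0, "dy": 0, "dz": 0, "roll": 0.85, "gripper": 38},
    {"dx": 0, "dy": 0, "dz": 0, "roll": 0.9, "gripper": 38},
    {"dx": 0, "dy": 0, "dz": 0, "roll": 0.94, "gripper": 38},
    {"dx": 0, "dy": 0, "dz": 0, "roll": 0.97, "gripper": 38},
    {"dx": 0, "dy": 0, "dz": 0, "roll": 1.0, "gripper": 38}
  ]
}}

```text
clock: 30.33
tool_pos: [0.4784, -0.0673, 0.1317]
tcp_rot: [0.997, -0.081, -0.0, 0.0]
force: [1.7, -1.7, -3.1]
gripper_width: 0.0454
```

```bash
python3 -c "
from h import *
ser(3);cen()"
```

```text
t30.33 j6 -0.1564 jT 0.0519 Tz 0.045 F [ 1.7 -1.7 -3.1] w 0.0454
t30.38 j6 -0.1563 jT 0.0706 Tz 0.063 F [ 2.8 -0.5 -3.8] w 0.0458
t30.43 j6 -0.1565 jT 0.0639 Tz 0.115 F [ 2.9 -0.5 -4.4] w 0.0455
t30.48 j6 -0.1566 jT 0.0501 Tz -0.017 F [ 1.9 -1.5 -3.3] w 0.0453
corr units [0.009 0.005 0.015] pos [ 0.4784 -0.0673  0.1317]
```

Emit:
{"api": "send_rows", "payload": {
  "moves": [
    {"dx": 0.01, "dy": 0, "dz": 0.01, "roll": 0.2, "gripper": 38},
    {"dx": 0.01, "dy": 0, "dz": 0.01, "roll": 0.45, "gripper": 38},
    {"dx": 0.01, "dy": 0, "dz": 0.01, "roll": 0.7, "gripper": 38},
    {"dx": 0.01, "dy": 0, "dz": 0.01, "roll": 0.85, "gripper": 38},
    {"dx": 0.01, "dy": 0, "dz": 0.01, "roll": 0.9, "gripper": 38},
    {"dx": 0.01, "dy": 0, "dz": 0.01, "roll": 0.94, "gripper": 38},
    {"dx": 0.01, "dy": 0, "dz": 0.01, "roll": 0.97, "gripper": 38},
    {"dx": 0.01, "dy": 0, "dz": 0.01, "roll": 1.0, "gripper": 38}
  ]
}}

```text
clock: 31.15
tool_pos: [0.4784, -0.0672, 0.1317]
tcp_rot: [0.991, -0.133, -0.0, 0.0]
force: [-0.3, -0.1, 0.1]
gripper_width: 0.0453
```

```bash
python3 -c "
from h import *
ser(3);cen()"
```

```text
t31.15 j6 -0.0516 jT 0.0515 Tz 0.041 F [-0.3 -0.1  0.1] w 0.0453
t31.20 j6 -0.0515 jT 0.0748 Tz 0.064 F [-0.8 -1.1  0.4] w 0.0454
t31.25 j6 -0.0517 jT 0.0682 Tz 0.086 F [-1.2 -1.   1.1] w 0.0454
t31.30 j6 -0.0518 jT 0.0540 Tz 0.032 F [-0.8 -0.6 -0. ] w 0.0451
corr units [-0.003  0.004  0.   ] pos [ 0.4784 -0.0672  0.1317]
```

Emit:
{"api": "send_rows", "payload": {
  "moves": [
    {"dx": 0, "dy": 0, "dz": 0, "roll": 0.2, "gripper": 38},
    {"dx": 0, "dy": 0, "dz": 0, "roll": 0.45, "gripper": 38},
    {"dx": 0, "dy": 0, "dz": 0, "roll": 0.7, "gripper": 38},
    {"dx": 0, "dy": 0, "dz": 0, "roll": 0.85, "gripper": 38},
    {"dx": 0, "dy": 0, "dz": 0, "roll": 0.9, "gripper": 38},
    {"dx": 0, "dy": 0, "dz": 0, "roll": 0.94, "gripper": 38},
    {"dx": 0, "dy": 0, "dz": 0, "roll": 0.97, "gripper": 38},
    {"dx": 0, "dy": 0, "dz": 0, "roll": 1.0, "gripper": 38}
  ]
}}

```text
clock: 31.97
tool_pos: [0.4785, -0.0672, 0.1317]
tcp_rot: [0.983, -0.185, -0.0, 0.0]
force: [-2.3, -1.7, 3.1]
gripper_width: 0.0456
```

```bash
python3 -c "
from h import *
ser(3);cen()"
```

```text
t31.97 j6 0.0531 jT 0.0720 Tz 0.118 F [-2.3 -1.7  3.1] w 0.0456
t32.02 j6 0.0532 jT 0.0803 Tz 0.079 F [-3.4 -1.3  3.4] w 0.0458
t32.07 j6 0.0530 jT 0.0737 Tz 0.050 F [-2.9 -2.1  4. ] w 0.0452
t32.12 j6 0.0530 jT 0.0610 Tz 0.095 F [-3.1 -1.6  3.7] w 0.0458
corr units [-0.01   0.012 -0.017] pos [ 0.4784 -0.0672  0.1316]
```

Emit:
{"api": "send_rows", "payload": {
  "moves": [
    {"dx": -0.01, "dy": 0.01, "dz": -0.01, "roll": 0.2, "gripper": 38},
    {"dx": -0.01, "dy": 0.01, "dz": -0.01, "roll": 0.45, "gripper": 38},
    {"dx": -0.01, "dy": 0.01, "dz": -0.01, "roll": 0.7, "gripper": 38},
    {"dx": -0.01, "dy": 0.01, "dz": -0.01, "roll": 0.85, "gripper": 38},
    {"dx": -0.01, "dy": 0.01, "dz": -0.01, "roll": 0.9, "gripper": 38},
    {"dx": -0.01, "dy": 0.01, "dz": -0.01, "roll": 0.94, "gripper": 38},
    {"dx": -0.01, "dy": 0.01, "dz": -0.01, "roll": 0.97, "gripper": 38},
    {"dx": -0.01, "dy": 0.01, "dz": -0.01, "roll": 1.0, "gripper": 38}
  ]
}}

```text
clock: 32.78
tool_pos: [0.4784, -0.0673, 0.1317]
tcp_rot: [0.972, -0.236, 0.0, -0.0]
force: [-0.6, -1.5, -0.2]
gripper_width: 0.0456
```

```bash
python3 -c "
from h import *
ser(3);cen()"
```

```text
t32.78 j6 0.1573 jT 0.1108 Tz 0.154 F [-0.6 -1.5 -0.2] w 0.0456
t32.83 j6 0.1574 jT 0.1167 Tz 0.115 F [-0.8 -0.8 -1.2] w 0.0453
t32.88 j6 0.1573 jT 0.1101 Tz 0.080 F [ 0.5 -1.5 -1.3] w 0.0451
t32.93 j6 0.1572 jT 0.0977 Tz 0.107 F [-0.7 -1.5  0.1] w 0.0460
corr units [ 0.     0.007 -0.001] pos [ 0.4784 -0.0673  0.1317]
```

The ring is biting, at about 0.11 N m. One more step, then read.

Emit:
{"api": "send_rows", "payload": {
  "moves": [
    {"dx": 0, "dy": 0, "dz": 0, "roll": 0.2, "gripper": 38},
    {"dx": 0, "dy": 0, "dz": 0, "roll": 0.45, "gripper": 38},
    {"dx": 0, "dy": 0, "dz": 0, "roll": 0.7, "gripper": 38},
    {"dx": 0, "dy": 0, "dz": 0, "roll": 0.85, "gripper": 38},
    {"dx": 0, "dy": 0, "dz": 0, "roll": 0.9, "gripper": 38},
    {"dx": 0, "dy": 0, "dz": 0, "roll": 0.94, "gripper": 38},
    {"dx": 0, "dy": 0, "dz": 0, "roll": 0.97, "gripper": 38},
    {"dx": 0, "dy": 0, "dz": 0, "roll": 1.0, "gripper": 38}
  ]
}}

```text
clock: 33.6
tool_pos: [0.4784, -0.0673, 0.1317]
tcp_rot: [0.958, -0.287, 0.0, -0.0]
force: [0.6, -1.0, -2.4]
gripper_width: 0.0459
```

```bash
python3 -c "
from h import *
ser(3);cen()"
```

```text
t33.60 j6 0.2620 jT 0.1556 Tz 0.182 F [ 0.6 -1.  -2.4] w 0.0459
t33.65 j6 0.2621 jT 0.1608 Tz 0.206 F [ 1.5 -0.5 -3.2] w 0.0456
t33.70 j6 0.2619 jT 0.1541 Tz 0.158 F [ 1.2 -0.4 -2.5] w 0.0454
t33.75 j6 0.2619 jT 0.1419 Tz 0.085 F [ 1.1 -0.6 -3.3] w 0.0452
corr units [ 0.005 -0.001  0.015] pos [ 0.4784 -0.0673  0.1317]
```

Emit:
{"api": "send_rows", "payload": {
  "moves": [
    {"dx": 0, "dy": 0, "dz": 0, "roll": 0.2, "gripper": 38},
    {"dx": 0, "dy": 0, "dz": 0, "roll": 0.45, "gripper": 38},
    {"dx": 0, "dy": 0, "dz": 0, "roll": 0.7, "gripper": 38},
    {"dx": 0, "dy": 0, "dz": 0, "roll": 0.85, "gripper": 38},
    {"dx": 0, "dy": 0, "dz": 0, "roll": 0.9, "gripper": 38},
    {"dx": 0, "dy": 0, "dz": 0, "roll": 0.94, "gripper": 38},
    {"dx": 0, "dy": 0, "dz": 0, "roll": 0.97, "gripper": 38},
    {"dx": 0, "dy": 0, "dz": 0, "roll": 1.0, "gripper": 38}
  ]
}}

```text
clock: 34.42
tool_pos: [0.4784, -0.0673, 0.1318]
tcp_rot: [0.942, -0.336, 0.0, -0.0]
force: [2.1, -1.1, -4.1]
gripper_width: 0.0455
```

```bash
python3 -c "
from h import *
ser(3);cen()"
```

```text
t34.42 j6 0.3667 jT 0.2037 Tz 0.205 F [ 2.1 -1.1 -4.1] w 0.0455
t34.47 j6 0.3669 jT 0.2086 Tz 0.175 F [ 1.6 -1.1 -5. ] w 0.0458
t34.52 j6 0.3667 jT 0.2019 Tz 0.152 F [ 2.7 -0.4 -5.6] w 0.0455
t34.57 j6 0.3666 jT 0.1897 Tz 0.178 F [ 3.7 -1.4 -5.5] w 0.0455
corr units [ 0.017 -0.006  0.025] pos [ 0.4784 -0.0673  0.1317]
```

The lock ring is tight at about 0.20 N m (window 0.15–0.25). Releasing and lifting clear.

Emit:
{"api": "send_rows", "payload": {
  "moves": [
    {"dx": 0, "dy": 0, "dz": 0, "roll": 0, "gripper": 48},
    {"dx": 0, "dy": 0, "dz": 0, "roll": 0, "gripper": 55},
    {"dx": 0, "dy": 0, "dz": 0, "roll": 0, "gripper": 62},
    {"dx": 0, "dy": 0, "dz": 0, "roll": 0, "gripper": 66},
    {"dx": 0, "dy": 0, "dz": 0, "roll": 0, "gripper": 66},
    {"dx": 0, "dy": 0, "dz": -0.3, "roll": 0, "gripper": 66},
    {"dx": 0, "dy": 0, "dz": -0.8, "roll": 0, "gripper": 66},
    {"dx": 0, "dy": 0, "dz": -1.3, "roll": 0, "gripper": 66}
  ]
}}

```text
clock: 35.23
tool_pos: [0.4779, -0.0672, 0.1648]
tcp_rot: [0.942, -0.336, -0.001, -0.0]
force: [-0.5, -1.1, 0.3]
gripper_width: 0.066
```

Emit:
{"api": "send_rows", "payload": {
  "moves": [
    {"dx": 0, "dy": 0, "dz": -0.6, "roll": 0, "gripper": 66},
    {"dx": 0, "dy": 0, "dz": -1.2, "roll": 0, "gripper": 66},
    {"dx": 0, "dy": 0, "dz": -1.8, "roll": 0, "gripper": 66},
    {"dx": 0, "dy": 0, "dz": -2.4, "roll": 0, "gripper": 66},
    {"dx": 0, "dy": 0, "dz": -3, "roll": 0, "gripper": 66},
    {"dx": 0, "dy": 0, "dz": -3.4, "roll": 0, "gripper": 66},
    {"dx": 0, "dy": 0, "dz": -3.6, "roll": 0, "gripper": 66},
    {"dx": 0, "dy": 0, "dz": -3.6, "roll": 0, "gripper": 66}
  ]
}}

```text
clock: 35.9
tool_pos: [0.4791, -0.0676, 0.2559]
tcp_rot: [0.942, -0.336, 0.001, -0.0]
force: [0.0, 0.0, 0.2]
gripper_width: 0.0659
```

```bash
python3 -c "
from h import *
st();snap('side','s5');snap('wrist','w5')
i=cv2.imread('pics/s5.png')[195:360,190:330];cv2.imwrite('pics/c5.png',cv2.resize(i,None,fx=3.5,fy=3.5,interpolation=3))"
```

```text
t35.90 pos [ 0.4791 -0.0676  0.2559] x [ 0.774 -0.633  0.003] z [ 0.003 -0.001 -1.   ] j6 0.367 F [0.02 0.03 0.17] T [-0.041 -0.025  0.018] w 0.0659
```

View pics/s5.png

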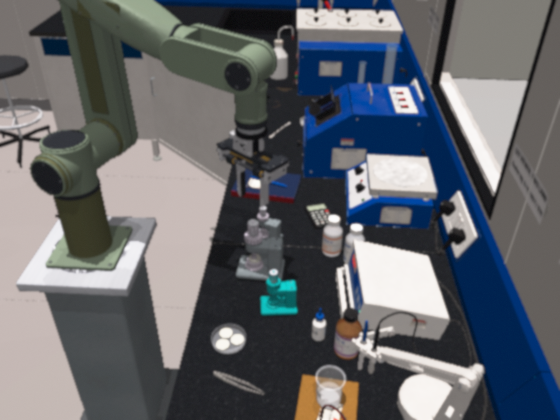

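View pics/w5.png

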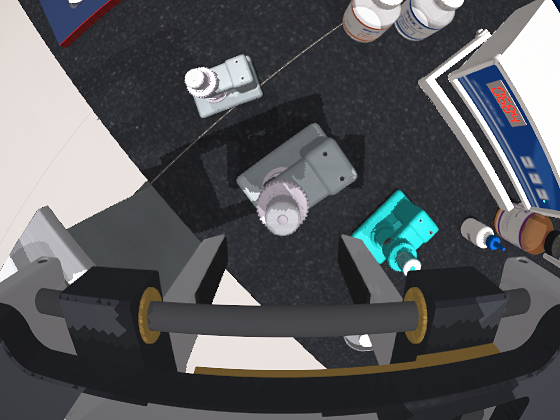

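View pics/c5.png

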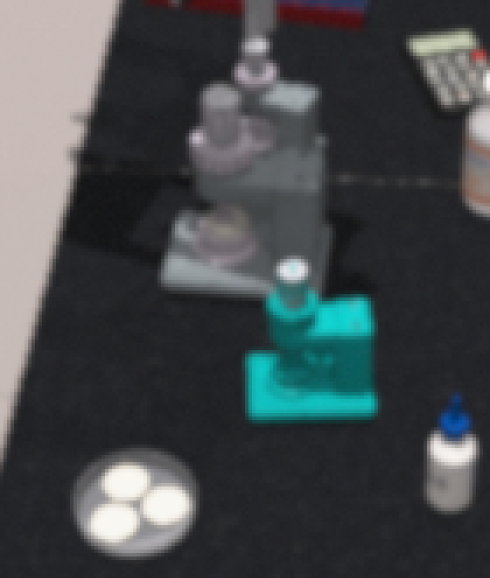

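The gripper hangs free above the gauge, at wrist view (282,205) and side view (254,240), with zero force. The dish (228,338), bottle (318,325) and log book (265,185) are where they were. Handing in.

```bash
python3 -c "
from h import *
print(arm.sign_off()); st()"
```

```text
the job is handed in; nothing more can be done
None
the job is handed in; nothing more can be done
```

The thimble is set, the lock ring is tight, the gauge has been let go, and I handed the job in shortly after 36 s of the 67 s. No verdict came back.

- **Gauge choice:** I worked on the larger of the two grey gauges and left the small grey and turquoise ones alone.
- **Thimble:** It turned about 1.86 rad clockwise. The torque stayed near 0.06 N m until the spindle met the disc, then rose to 0.15 N m. That is about 14 N on the disc, expected to settle to about 10 N once let go.
- **Lock ring:** I then turned the ring about 1.73 rad clockwise, until it read 0.20 N m against the 0.15–0.25 N m window. That is roughly 20–23 N of clamping, expected to keep about 13 N once let go.
- **Last checks:** With the jaws open and lifted clear, the force on the tool was near zero. The last pictures show the gauge, dish, bottle and log book where they started.
- **Not confirmed directly:** I could not see the disc or measure the forces left after release. Those figures come from the felt torques and the given data.
- **Readings that disagreed:** The wrist moment was noisy (about 0.03 N m), so I relied on the joint 6 torque. It settled slightly low while the ring was free, at 0.05–0.07 N m against the stated 0.08 N m drag. The first side-camera fix of the gauge axis was about 4–5 mm off the other views, so I used the wrist camera and the grip forces to centre.

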